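Set the darts table for the match

TASK

Get the darts table ready for tonight's match: stand the pewter cup in the middle of its round wooden plinth, the cream jug in the middle of the round cork mat, and lay the walnut chalk block flat in its oak tray. Swing the lid of the dart case right back so that it stays open, and set the little round tin down flat in the round well inside the case, leaving the case open for the players. Keep the cup and the jug upright the whole time, and leave the domino box and the brass bell where they are.

Things in the scene. Friction and masses are not known exactly. Their poses are not given: they have to be found in the camera images.
- cup_mid (a point): Small pewter trophy cup, loose, 100 mm high, 0.28 kg; point on its axis half-way up (50 mm above the underside), z up. Foot 60 mm across, thin stem, bowl from 40 mm up: 52 mm across at 68 mm up, 54 mm at 90 mm, rim 60 mm at the top. Two ear handles stand out to its +y and -y (45 mm from the axis, 55 to 97 mm up), so grip the bowl along its x axis.
- jug_mid (a point): Small cream-glazed stoneware jug, empty, loose, 120 mm high, 0.42 kg; point on its axis half-way up (60 mm above the underside), z up. Foot 60 mm across, belly 82 mm at 40 mm up, neck 55 to 58 mm from 80 to 106 mm up, rim 60 mm. Handle to its +y (61 mm from the axis, 51 to 113 mm up), lip at -y, so grip the neck along its x axis.
- block_mid (a point): Walnut chalk block, loose, 110 mm long (its x) by 46 mm wide (its y) by 38 mm high, about 0.15 kg, with three stubs of white chalk standing 16 mm out of its top along the middle line; this point is its centre, 19 mm above the underside, z up.
- tin_mid (a point): Small plain aluminium screw-top tin for spare dart points, loose, upright, 46 mm in diameter and 30 mm high, about 70 g; this point is its centre, 15 mm above the underside, z up.
- plinth: Fixed round turned dark-wood trophy plinth with a brass band, for the cup: 40 mm high, flat top 86 mm across (foot 100 mm); origin at the centre of its underside on the table, z up.
- mat: Fixed round cork mat, for the jug: 110 mm across, 5 mm thick; origin at the centre of its underside on the table, z up.
- tray: Fixed shallow oblong oak tray, for the chalk block: outside 138 mm (its x) by 74 mm (its y), rim 12 mm above the table and 6 mm thick, floor inside 126 by 62 mm and 6 mm above the table; origin at the centre of its underside on the table. The block lies in it lengthwise, either way round.
- case_well (a point): Centre of the floor, 18 mm above the table, of the tin's round well (58 mm wide, 10 deep) in the fixed tortoiseshell dart case, hidden while the lid is shut. Axes: +x to the case's back, z up. Case base 92 (x) by 210 mm (y), its middle 52 mm to +y of here; rim 30 mm above the table; three darts at the +y end. Hinge line along y, 46 mm to +x of here, 30 mm above the table. Shut, 56 mm high.
- case_lid (a joint): Angle of the dart case's lid in rad: 0 shut, 1.9 fully back against its stop. A hollow shell 26 mm deep, about 0.16 kg, swinging freely upward and back about the hinge line: let go below about 1.1 it falls shut, beyond about 1.3 it falls open to its stop and stays.
- lid_tab (a point): Brass pull tab, middle of the lid's front edge, rigid with the lid: 34 mm long (out from the lid), 24 wide (along y), 7 thick. Shut, it is level, points to -x, 36.5 mm above the table. Point 20 mm out from the lid's front, 112 mm from the hinge line and, shut, 6.5 mm above it. Pinch it from above across its width; it can turn between the fingers as the lid swings.
- dominoes: Bystander: shut wooden domino box, loose, 150 (its x) by 52 by 36 mm high; origin at the centre of its underside.
- bell: Bystander: brass hand bell, loose, 68 mm across, 80 mm high; origin at the centre of its underside.
Things that resemble listed ones, but are neither listed nor needed, are in the scene too. Leave any blue look-alike of the part that bears case_well alone. Of the things that look like the part that bears block_mid, the larger one is meant.

How it is judged:
By the outcome, as a careful person would: the job done as asked, in the order asked, and still so for the second after the job is handed in, with the robot touching nothing.
It also fails if it takes over 131 s, if anything falls off the work surface, if the arm or the gripper's body presses on something with over 40 N, if the wrist force passes 120 N, or if a joint passes its speed limit or range.

ROBOT

A 6-joint arm with a two-finger parallel gripper is mounted at the origin on the work surface. World frame = base frame: x ahead of the robot, y to its left, z up, the work surface at z = 0. Lengths are in m, angles in rad, forces in N, time in s.
With the tool pointing down it reaches from about 0.3 to 0.775 m from the base axis. Payload 14.6 kg.
Tool frame: the origin (TCP) lies midway between the tips of the shut fingers; the grasp point (between the pads) lies 19 mm behind it; z points along the fingers, y is the line along which they close (so a half turn about z gives the same grasp; the last joint's range is limited). The gripper opens to 85 mm and grips with 20 to 120 N. Pads are 22 mm wide; open, the fingers measure 114 mm over their backs; the gripper's body (76 mm by 85 mm) begins 54 mm behind the grasp point. The pads swing forward as they close: fully open they stand 13 mm farther back than shut.
Start: joints at [-1.413, 0.3, 1.521, -0, 1.321, -0.067], TCP at [0.123, -0.536, 0.206] pointing down, gripper open.
Joint ranges: [-3.03, 3.03], [-0.79, 2.21], [0.23, 2.52], [-1.04, 4.18], [0, 3.07], [-2.55, 2.55]. Speed limits (rad/s): [2.22, 2.22, 2.57, 3.14, 3.14, 3.14].

INTERFACE

Orientations are given as a unit quaternion [w, x, y, z].
In Python, from workcell import manip gives the robot as it stands. The module is installed in compiled form; this text tells all that it offers.
- The arm moves only by the tool drive_tool, never from a script. Its argument "moves" is a list of rows, each an object of numbers: "ax", "ay", "az": the turn, a rotation vector about the world's x, y, z in degrees; "dx", "dy", "dz": the shift along the world's x, y, z in m; "gripper": the finger opening in m, from 0 to 0.0854. A call has 1 to 5 rows; each row is the pose to reach, as a shift and turn from the pose commanded when the call began; what a row does not reach only later rows make up. A row lasts 1/12 s, in which the tool goes at most 41.7 mm and 7.16 degrees, less where a joint would pass 70% of its speed; a pose out of reach is approached as far as the arm can. A call with a gripper value outside its range is refused whole. The fingers move at their own pace and stop on an object; the grip force is fixed at half the most. Time passes only in rows, so rows that repeat a pose let the fingers close. It gives the time, the measured TCP pose, the force, the opening and the grip force at its end, in the units of the state.
- manip.get_obs(): the state, without advancing time (a new reading comes with each control period).
- manip.read_camera(name): name is "side" or "top" or "wrist"; returns the picture (480x640x3 uint8, red, green, blue); there is no depth.
- manip.camera_model(name): a dict with "fx", "fy", "cx", "cy" (pixels), "origin" and "rotation" of the camera in the world. Camera axes: x right, y down, z forward; pixel columns grow to the right and rows downward; lengths in m; the calibration is good to about 2 mm. A picture is of the moment at which its call begins: read the wrist's pose just before it. camera_model takes no time and is no camera call; for the wrist camera it gives the pose at the moment of the call.
- manip.close_job(): hands the job in; it is judged then, once.
Trained networks look in the newest picture that a camera, given by its name, has taken for a name from the list of things; names that differ only in an ending like _2 or _b are one class to them, and where a whole thing is asked for, a point or a joint stands for the part that bears it (a point fixed in the world has none). Each returns a list of dicts, best first, with "p" (0 to 1); they miss things now and then, are a little off and sometimes report something else, mostly with a low value. They report only what shows in the picture. A call takes as long as a camera call. They do not tell look-alikes from the thing itself.
- manip.recognise(name, camera): "bbox" ([left, top, right, bottom] in pixels, round what is visible of it).
- manip.regions_of(name, camera): "mask" (480x640 bool, what is visible of it) and "bbox" ([left, top, right, bottom] in pixels, round what is visible of it).
The state is a dict: "t": time; "joints": joint angles; "joint_vel": joint speeds; "effort": joint torques, N m; "tcp_pos": TCP position; "tcp_rot": TCP orientation; "ft_force": force on the tool from outside, world axes, zero at the start; "moment": the same for the moment, N m; "grip_width": finger opening in m; "gripper_force": force on a finger pad.
Only numpy, scipy, OpenCV 4.12 (cv2) and the standard library are available. Lean on these libraries where they do the work, as an engineer would, in place of code of your own. Each camera call takes 0.05 s, during which the arm holds its last target. There are 200 camera calls.

## Working session

There is one attempt and no reset: what is moved stays moved. The work goes in short steps, Python scripts to look and compute and a tool call to move; the robot and the scene stay as the last step left them, time stands still between calls to the robot, and variables do not carry over. Pictures are saved under pics/ and viewed, at most 14 in all, crops included, and the job is handed in when it is done.

Besides the shell and the picture viewer there is one more tool, called after ">>>" as a command line: name --argument value ..., lists and objects as JSON in quotes. drive_tool: Moves the arm, as the interface text tells. Its arguments: {"type":"object","properties":{"moves":{"type":"array","items":{"type":"object","properties":{"ax":{"type":"number"},"ay":{"type":"number"},"az":{"type":"number"},"dx":{"type":"number"},"dy":{"type":"number"},"dz":{"type":"number"},"gripper":{"type":"number"}}}}},"required":["moves"]}

```bash
mkdir -p pics; cat > h.py <<'E'
import numpy as np, cv2
from workcell import manip
def snap(cam,fn=None):
    m=manip.camera_model(cam); im=manip.read_camera(cam)
    if fn: cv2.imwrite('pics/'+fn,im[:,:,::-1])
    return im,m
def ray(m,u,v):
    R=np.array(m['rotation']); d=R@np.array([(u-m['cx'])/m['fx'],(v-m['cy'])/m['fy'],1.]); return np.array(m['origin']),d/np.linalg.norm(d)
def atz(m,u,v,z):
    o,d=ray(m,u,v); return o+d*(z-o[2])/d[2]
def proj(m,p):
    c=np.array(m['rotation']).T@(np.array(p)-m['origin']); return np.array([m['fx']*c[0]/c[2]+m['cx'],m['fy']*c[1]/c[2]+m['cy']])
def tri(l):
    A=0;b=0
    for m,u,v in l:
        o,d=ray(m,u,v);P=np.eye(3)-np.outer(d,d);A=A+P;b=b+P@o
    x=np.linalg.solve(A,b); return x,[np.linalg.norm(proj(m,x)-[u,v]) for m,u,v in l]
E
python3 - <<'E'
from h import *
for c in ('top','side'):
    im,m=snap(c,c+'0.png'); print(c,{k:np.round(v,3).tolist() for k,v in m.items()})
    for n in ['cup_mid','jug_mid','block_mid','tin_mid','plinth','mat','tray','case_lid','lid_tab','dominoes','bell']:
        try: print(n,[(round(float(r['p']),2),np.round(r['bbox']).astype(int).tolist()) for r in manip.recognise(n,c)])
        except Exception as e: print(n,e)
print(manip.get_obs()['t'])
E
```

```text
top {'fx': 601.812, 'fy': 601.812, 'cx': 330.151, 'cy': 236.83, 'origin': [0.358, -0.007, 1.541], 'rotation': [0.013, -0.705, 0.708, -0.028]}
cup_mid [(0.71, [230, 240, 262, 262]), (0.3, [416, 154, 443, 180])]
jug_mid [(0.58, [410, 268, 449, 299])]
block_mid [(0.83, [177, 329, 212, 346]), (0.72, [224, 140, 262, 179]), (0.62, [181, 261, 221, 302]), (0.29, [235, 242, 263, 264])]
tin_mid [(0.66, [370, 241, 385, 260])]
plinth [(0.62, [220, 142, 261, 179])]
mat [(0.73, [456, 207, 497, 244])]
tray [(0.74, [122, 195, 171, 253]), (0.73, [413, 267, 451, 298])]
case_lid [(0.91, [462, 110, 552, 167]), (0.86, [304, 148, 392, 205])]
lid_tab [(0.9, [466, 111, 549, 165]), (0.62, [308, 143, 391, 205]), (0.62, [416, 155, 442, 181])]
dominoes [(0.76, [305, 214, 329, 272])]
bell [(0.67, [416, 153, 442, 181])]
side {'fx': 501.187, 'fy': 501.187, 'cx': 318.011, 'cy': 234.522, 'origin': [0.037, 0.905, 0.917], 'rotation': [0.084, -0.198, 0.884, -0.415]}
cup_mid [(0.58, [287, 269, 314, 315])]
jug_mid [(0.87, [378, 174, 405, 218])]
block_mid [(0.95, [280, 329, 335, 364]), (0.61, [349, 359, 378, 399])]
tin_mid [(0.67, [180, 350, 253, 412]), (0.57, [340, 218, 355, 236])]
plinth [(0.7, [193, 258, 234, 297])]
mat [(0.81, [345, 170, 377, 187]), (0.59, [244, 190, 303, 244])]
tray [(0.69, [182, 350, 250, 414])]
case_lid [(0.75, [247, 192, 306, 243]), (0.66, [281, 128, 331, 164])]
lid_tab [(0.75, [246, 188, 305, 243]), (0.57, [283, 123, 329, 161])]
dominoes [(0.6, [294, 236, 353, 277]), (0.55, [194, 259, 232, 297])]
bell [(0.88, [295, 165, 311, 194])]
1.2
```

```bash
python3 - <<'E'
import cv2
a=cv2.imread('pics/top0.png')[90:370,110:570];cv2.imwrite('pics/t1.png',cv2.resize(a,(800,487),interpolation=3))
a=cv2.imread('pics/side0.png')[110:430,160:460];cv2.imwrite('pics/s1.png',cv2.resize(a,(560,597),interpolation=3))
E
```

```text
(no output)
```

View pics/t1.png

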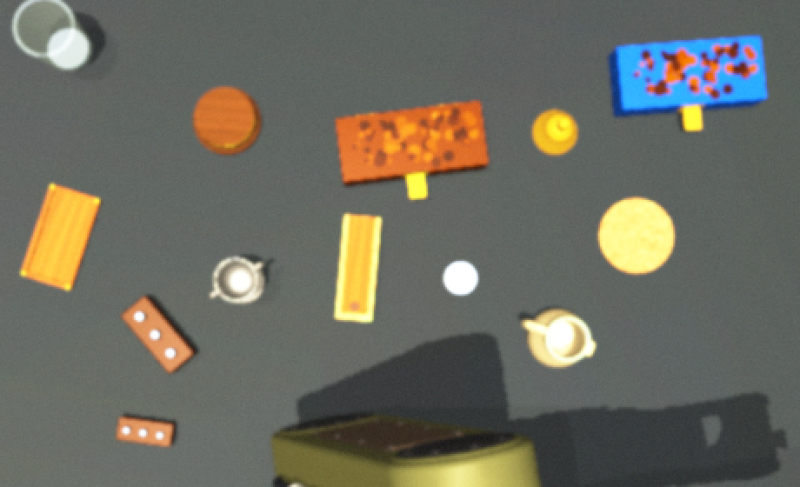

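View pics/s1.png

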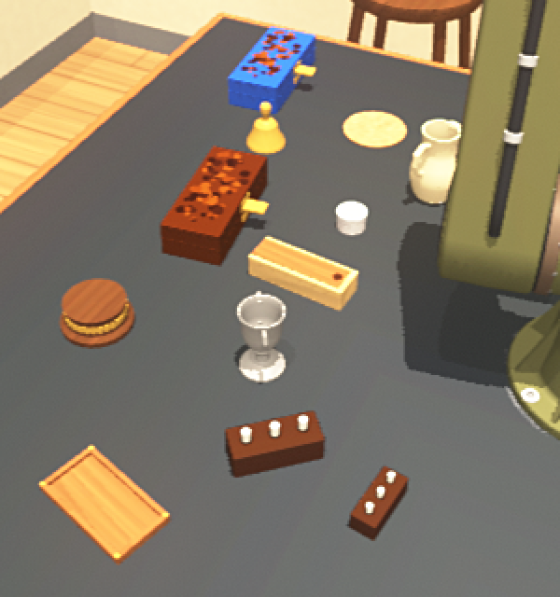

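The top view (crop) shows the cup at (239,280), jug (560,338), larger block (158,333), tin (460,278), plinth (226,120), mat (637,235), tray (60,237) and tortoiseshell case (413,142) with its tab at (417,186). The blue case and the smaller block are the look-alikes. The side view agrees.

```bash
python3 - <<'E'
from h import *
C={'top':{},'side':{}}
# expected full-pixel centres from pictures (top crop/1.739+(110,90); side crop/1.866+(160,110))
T={'cup_mid':(239,280),'jug_mid':(560,338),'block_mid':(158,333),'tin_mid':(460,278),'plinth':(226,120),'mat':(637,235),'tray':(60,237),'case_lid':(413,142),'lid_tab':(417,186),'dominoes':(358,268),'bell':(555,132)}
S={'cup_mid':(262,340),'jug_mid':(436,165),'block_mid':(275,442),'tin_mid':(352,218),'plinth':(97,312),'mat':(375,128),'tray':(104,502),'case_lid':(215,205),'lid_tab':(255,208),'dominoes':(302,272),'bell':(266,130)}
zt={'cup_mid':.1,'jug_mid':.12,'block_mid':.038,'tin_mid':.03,'plinth':.04,'mat':.005,'tray':.012,'case_lid':.056,'lid_tab':.04,'dominoes':.036,'bell':.05}
ims={}
for c in C: ims[c]=snap(c)
for n in T:
    out=[];ms=[]
    for c,E,k,off in(('top',T,1.739,(110,90)),('side',S,1.866,(160,110))):
        e=np.array(E[n])/k+off; best=None
        for r in manip.regions_of(n,c):
            v,u=np.nonzero(r['mask'])
            if len(u)==0: continue
            d=np.hypot(u.mean()-e[0],v.mean()-e[1])
            if d<15 and (best is None or d<best[0]): best=(d,u,v,r)
        if best is None: out.append(c+' none %s'%np.round(e));continue
        _,u,v,r=best; m=ims[c][1]
        (cx,cy),(w,h),a=cv2.minAreaRect(np.stack([u,v],1).astype(np.float32))
        ms.append((m,u.mean(),v.mean()))
        if c=='top':
            p=atz(m,cx,cy,zt[n]); q=atz(m,u.mean(),v.mean(),zt[n])
            b=cv2.boxPoints(((cx,cy),(w,h),a)); W=np.array([atz(m,*x,zt[n]) for x in b])[:,:2]
            e1,e2=W[1]-W[0],W[2]-W[1]; L=e1 if np.linalg.norm(e1)>np.linalg.norm(e2) else e2
            out.append('rect %s cen %s size %.3f %.3f longyaw %.1f'%(np.round(p[:2],3),np.round(q[:2],3),np.linalg.norm(e1),np.linalg.norm(e2),np.degrees(np.arctan2(L[1],L[0]))))
    if len(ms)==2:
        x,e=tri(ms);out.append('tri %s err %s'%(np.round(x,3),np.round(e,1)))
    print(n,out)
m=manip.camera_model('wrist');print({k:np.round(v,3).tolist() for k,v in m.items()}); o=manip.get_obs();print(o['t'],o['tcp_pos'],o['tcp_rot'],o['grip_width'])
E
```

```text
Traceback (most recent call last):
  File "h.py", line 10, in atz
    o,d=ray(m,u,v); return o+d*(z-o[2])/d[2]
        ~~~^^^^^^^
  File "h.py", line 8, in ray
    R=np.array(m['rotation']); d=R@np.array([(u-m['cx'])/m['fx'],(v-m['cy'])/m['fy'],1.]); return np.array(m['origin']),d/np.linalg.norm(d)
                                 ~^~~~~~~~~~~~~~~~~~~~~~~~~~~~~~~~~~~~~~~~~~~~~~~~~~~~~~~
ValueError: matmul: Input operand 1 has a mismatch in its core dimension 0, with gufunc signature (n?,k),(k,m?)->(n?,m?) (size 3 is different from 4)
```

```bash
sed -i "2i from scipy.spatial.transform import Rotation as Ro\ndef RM(m): return Ro.from_quat(np.roll(m['rotation'],-1)).as_matrix()" h.py; sed -i "s/R=np.array(m\['rotation'\])/R=RM(m)/; s/np.array(m\['rotation'\]).T/RM(m).T/" h.py
cat > survey.py <<'E'
from h import *
C={'top':{},'side':{}}
T={'cup_mid':(239,280),'jug_mid':(560,338),'block_mid':(158,333),'tin_mid':(460,278),'plinth':(226,120),'mat':(637,235),'tray':(60,237),'case_lid':(413,142),'lid_tab':(417,186),'dominoes':(358,268),'bell':(555,132)}
S={'cup_mid':(262,340),'jug_mid':(436,165),'block_mid':(275,442),'tin_mid':(352,218),'plinth':(97,312),'mat':(375,128),'tray':(104,502),'case_lid':(215,205),'lid_tab':(255,208),'dominoes':(302,272),'bell':(266,130)}
zt={'cup_mid':.1,'jug_mid':.12,'block_mid':.038,'tin_mid':.03,'plinth':.04,'mat':.005,'tray':.012,'case_lid':.056,'lid_tab':.04,'dominoes':.036,'bell':.05}
ims={}
for c in C: ims[c]=snap(c)
for n in T:
    out=[];ms=[]
    for c,E,k,off in(('top',T,1.739,(110,90)),('side',S,1.866,(160,110))):
        e=np.array(E[n])/k+off; best=None
        for r in manip.regions_of(n,c):
            v,u=np.nonzero(r['mask'])
            if len(u)==0: continue
            d=np.hypot(u.mean()-e[0],v.mean()-e[1])
            if d<15 and (best is None or d<best[0]): best=(d,u,v,r)
        if best is None: out.append(c+' none %s'%np.round(e));continue
        _,u,v,r=best; m=ims[c][1]
        (cx,cy),(w,h),a=cv2.minAreaRect(np.stack([u,v],1).astype(np.float32))
        ms.append((m,u.mean(),v.mean()))
        if c=='top':
            p=atz(m,cx,cy,zt[n]); q=atz(m,u.mean(),v.mean(),zt[n])
            b=cv2.boxPoints(((cx,cy),(w,h),a)); W=np.array([atz(m,*x,zt[n]) for x in b])[:,:2]
            e1,e2=W[1]-W[0],W[2]-W[1]; L=e1 if np.linalg.norm(e1)>np.linalg.norm(e2) else e2
            out.append('rect %s cen %s size %.3f %.3f longyaw %.1f'%(np.round(p[:2],3),np.round(q[:2],3),np.linalg.norm(e1),np.linalg.norm(e2),np.degrees(np.arctan2(L[1],L[0]))))
    if len(ms)==2:
        x,e=tri(ms);out.append('tri %s err %s'%(np.round(x,3),np.round(e,1)))
    print(n,out)
m=manip.camera_model('wrist');print({k:np.round(v,3).tolist() for k,v in m.items()}); o=manip.get_obs();print(o['t'],o['tcp_pos'],o['tcp_rot'],o['grip_width'])
E
python3 survey.py
```

```text
cup_mid ['rect [0.408 0.162] cen [0.408 0.163] size 0.059 0.067 longyaw -104.3', 'tri [0.41  0.168 0.053] err [0.2 0.2]']
jug_mid ['rect [ 0.328 -0.274] cen [ 0.327 -0.274] size 0.082 0.078 longyaw -65.7', 'tri [ 0.327 -0.285  0.06 ] err [0.4 0.3]']
block_mid ['top none [201. 281.]']
tin_mid ['rect [ 0.414 -0.149] cen [ 0.414 -0.149] size 0.043 0.040 longyaw -90.2', 'tri [ 0.415 -0.151  0.012] err [0.1 0.1]']
plinth ['rect [0.642 0.187] cen [0.642 0.187] size 0.096 0.097 longyaw -135.3', 'tri [0.648 0.191 0.012] err [0.3 0.3]']
mat ['rect [ 0.475 -0.412] cen [ 0.476 -0.413] size 0.109 0.111 longyaw -135.7', 'tri [ 0.476 -0.414  0.001] err [0.4 0.3]']
tray ['rect [0.477 0.43 ] cen [0.477 0.43 ] size 0.136 0.077 longyaw -17.6', 'tri [0.477 0.432 0.002] err [0.6 0.8]']
case_lid ['rect [ 0.592 -0.081] cen [ 0.605 -0.079] size 0.215 0.130 longyaw -83.3', 'tri [ 0.609 -0.08   0.035] err [0.1 0.1]']
lid_tab ['top none [350. 197.]', 'side none [297. 221.]']
dominoes ['rect [ 0.429 -0.002] cen [ 0.429 -0.001] size 0.150 0.056 longyaw -6.7', 'tri [ 0.428 -0.002  0.016] err [0.9 0.9]']
bell ['rect [ 0.622 -0.286] cen [ 0.622 -0.286] size 0.060 0.063 longyaw 179.1', 'tri [ 0.628 -0.291  0.02 ] err [0.4 0.3]']
{'fx': 399.458, 'fy': 399.458, 'cx': 319.315, 'cy': 250.047, 'origin': [0.199, -0.52, 0.374], 'rotation': [0.121, 0.773, -0.616, -0.096]}
2.55 [ 0.12259215 -0.53616811  0.20560137] [2.03819363e-05 9.93690697e-01 1.12155244e-01 3.16576770e-06] 0.08516740199572284
```

>>> drive_tool --moves '[{"dx":0.1185,"dy":0.168,"dz":0.022,"az":35},{"dx":0.1185,"dy":0.168,"dz":0.022,"az":35},{"dx":0.1185,"dy":0.168,"dz":0.022,"az":35},{"dx":0.1185,"dy":0.168,"dz":0.022,"az":35},{"dx":0.1185,"dy":0.168,"dz":0.022,"az":35}]'

```text
$.moves[0]: bad value
```

>>> drive_tool --moves '[{"dx":0.1185,"dy":0.168,"dz":0.022,"az":35},{"dx":0.1185,"dy":0.168,"dz":0.022,"az":35},{"dx":0.1185,"dy":0.168,"dz":0.022,"az":35},{"dx":0.1185,"dy":0.168,"dz":0.022,"az":35},{"dx":0.1185,"dy":0.168,"dz":0.022,"az":35}]'

```text
$.moves[0]: bad value
```

>>> drive_tool --moves '[{"dx":0.02,"dy":0.19,"az":35},{"dx":0.02,"dy":0.19,"az":35},{"dx":0.02,"dy":0.19,"az":35},{"dx":0.02,"dy":0.19,"az":35},{"dx":0.02,"dy":0.19,"az":35}]'

```text
$.moves[0]: bad value
```

>>> drive_tool --moves '[{"dx":0.0237,"dy":0.0336,"dz":0.004,"ax":0,"ay":0,"az":7,"gripper":0.085},{"dx":0.0474,"dy":0.0672,"dz":0.008,"ax":0,"ay":0,"az":14,"gripper":0.085},{"dx":0.071,"dy":0.1,"dz":0.012,"ax":0,"ay":0,"az":21,"gripper":0.085},{"dx":0.095,"dy":0.134,"dz":0.017,"ax":0,"ay":0,"az":28,"gripper":0.085},{"dx":0.1185,"dy":0.168,"dz":0.022,"ax":0,"ay":0,"az":35,"gripper":0.085}]'

```text
t: 2.97
tcp_pos: [0.2415, -0.3666, 0.2277]
tcp_rot: [0.0, 0.913, 0.408, 0.0]
ft_force: [1.7, -0.5, 0.4]
grip_width: 0.085
gripper_force: 0.0
```

>>> drive_tool --moves '[{"dx":0.1185,"dy":0.168,"dz":0.022,"ax":0,"ay":0,"az":35,"gripper":0.085},{"dx":0.1185,"dy":0.168,"dz":0.022,"ax":0,"ay":0,"az":35,"gripper":0.085},{"dx":0.1185,"dy":0.168,"dz":0.022,"ax":0,"ay":0,"az":35,"gripper":0.085},{"dx":0.1185,"dy":0.168,"dz":0.022,"ax":0,"ay":0,"az":35,"gripper":0.085},{"dx":0.1185,"dy":0.168,"dz":0.022,"ax":0,"ay":0,"az":35,"gripper":0.085}]'

```text
t: 3.38
tcp_pos: [0.3602, -0.1984, 0.2501]
tcp_rot: [0.0, 0.748, 0.664, 0.0]
ft_force: [1.3, -1.2, -0.0]
grip_width: 0.085
gripper_force: 0.0
```

>>> drive_tool --moves '[{"dx":0.02,"dy":0.19,"dz":0,"ax":0,"ay":0,"az":35,"gripper":0.085},{"dx":0.02,"dy":0.19,"dz":0,"ax":0,"ay":0,"az":35,"gripper":0.085},{"dx":0.02,"dy":0.19,"dz":0,"ax":0,"ay":0,"az":35,"gripper":0.085},{"dx":0.02,"dy":0.19,"dz":0,"ax":0,"ay":0,"az":35,"gripper":0.085},{"dx":0.02,"dy":0.19,"dz":0,"ax":0,"ay":0,"az":35,"gripper":0.085}]'

```text
t: 3.8
tcp_pos: [0.3792, -0.0073, 0.2499]
tcp_rot: [0.0, 0.513, 0.859, 0.0]
ft_force: [0.1, -1.1, 0.7]
grip_width: 0.0848
gripper_force: 0.0
```

```bash
cat > look.py <<'E'
import sys,json
from h import *
fn=sys.argv[1]; im,m=snap('wrist',fn+'.png'); res={}
for n in sys.argv[2:]:
    for r in manip.regions_of(n,'wrist')[:3]:
        v,u=np.nonzero(r['mask'])
        if len(u)==0: continue
        (cx,cy),(w,h),a=cv2.minAreaRect(np.stack([u,v],1).astype(np.float32))
        print(n,round(float(r['p']),2),np.round(r['bbox']).astype(int).tolist(),'cen',u.mean().round(1),v.mean().round(1),'rect',np.round([cx,cy,w,h,a],1).tolist())
json.dump({k:np.array(v).tolist() for k,v in m.items()},open(fn+'.json','w'))
print('axis',RM(m)[:,2].round(3),'o',np.round(m['origin'],3))
E
python3 look.py w1 cup_mid plinth block_mid
```

```text
cup_mid 0.83 [405, 1, 514, 102] cen 460.0 44.2 rect [461.7, 42.1, 84.6, 122.2, 43.5]
cup_mid 0.39 [287, 157, 442, 285] cen 363.8 221.0 rect [365.0, 221.6, 151.8, 57.0, 33.0]
plinth 0.89 [594, 108, 640, 204] cen 620.3 158.0 rect [616.5, 154.0, 98.0, 45.0, 90.0]
axis [ 0.146 -0.268 -0.952] o [0.342 0.061 0.418]
```

View pics/w1.png

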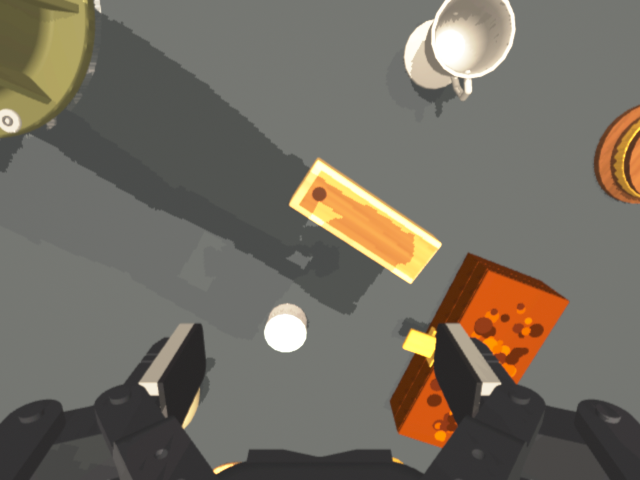

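The wrist view shows the cup at the top, with its rim around (473,35) and foot around (432,58). The dominoes are at (365,221), the tin at (286,328), the case tab at (420,343) and the plinth on the right edge. I'll move closer to the cup.

>>> drive_tool --moves '[{"dx":0.05,"dy":0.11,"dz":0,"ax":0,"ay":0,"az":2,"gripper":0.085},{"dx":0.05,"dy":0.11,"dz":0,"ax":0,"ay":0,"az":2,"gripper":0.085},{"dx":0.05,"dy":0.11,"dz":0,"ax":0,"ay":0,"az":2,"gripper":0.085},{"dx":0.05,"dy":0.11,"dz":0,"ax":0,"ay":0,"az":2,"gripper":0.085}]'

```text
t: 4.33
tcp_pos: [0.4311, 0.1025, 0.2491]
tcp_rot: [-0.0, 0.501, 0.865, 0.0]
ft_force: [-0.7, -0.9, -0.3]
grip_width: 0.0851
gripper_force: 0.0
```

```bash
python3 look.py w2 cup_mid plinth block_mid
```

```text
cup_mid 0.57 [300, 77, 376, 195] cen 337.1 137.0 rect [336.5, 135.0, 82.6, 81.6, 43.8]
plinth 0.7 [490, 184, 600, 282] cen 544.1 231.4 rect [545.0, 230.6, 110.0, 95.9, 17.5]
block_mid 0.69 [269, 0, 327, 8] cen 290.7 3.4 rect [297.5, 5.0, 10.0, 57.0, 90.0]
axis [ 0.152 -0.264 -0.953] o [0.392 0.169 0.418]
```

View pics/w2.png

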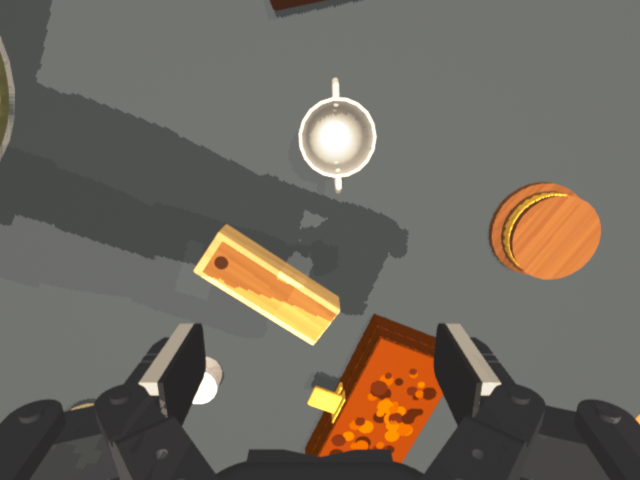

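The cup's rim centre is at (337.5,138), with its handles at (335,80) and (338,192). The plinth's top disc centre is near (553,232).

```bash
python3 - <<'E'
from h import *
import json
w1=json.load(open('w1.json'));w2=json.load(open('w2.json'));t=manip.camera_model('top')
print('cup rim',atz(w2,337.5,138,.1),atz(t,246.5,251,.1),tri([(w1,473,35),(w2,337.5,138)]))
a,b=atz(w2,335,80,.093),atz(w2,338,192,.093);print('handle ax',np.degrees(np.arctan2(*(b-a)[1::-1])), np.linalg.norm(a-b),(a+b)/2)
# plinth disc
im=cv2.imread('pics/w2.png');hsv=cv2.cvtColor(im,cv2.COLOR_BGR2HSV)
print('plinth top',atz(w2,553,232,.04),'tri top cam',tri([(w2,553,232),(t,226/1.739+110,120/1.739+90)]))
c=atz(w2,553,232,.04)
for k in range(0,360,90): print(proj(w2,c+.043*np.array([np.cos(np.radians(k)),np.sin(np.radians(k)),0])).round(0),end=' ')
# block via top image colours
im=cv2.imread('pics/top0.png');h=cv2.cvtColor(im,cv2.COLOR_BGR2HSV)[255:308,175:226]
mask=((h[...,0]<14)|(h[...,0]>170))&(h[...,1]>90); v,u=np.nonzero(mask)
(cx,cy),s,ang=cv2.minAreaRect(np.stack([u,v],1).astype(np.float32)); bx=cv2.boxPoints(((cx,cy),s,ang))+[175,255]
W=np.array([atz(t,*x,.03)[:2] for x in bx]);e1,e2=W[1]-W[0],W[2]-W[1];print('\nblock',W.mean(0),np.linalg.norm(e1),np.linalg.norm(e2),np.degrees(np.arctan2(e1[1],e1[0])))
E
```

```text
cup rim [0.41016366 0.16642374 0.1       ] [0.40783978 0.16382933 0.1       ] (array([0.4108476 , 0.16614377, 0.09751563]), [np.float64(0.8576054035566529), np.float64(0.793913430031068)])
handle ax -57.75310643412418 0.08448104617655332 [0.41003653 0.16579947 0.093     ]
plinth top [0.64168243 0.19480608 0.04      ] tri top cam (array([0.64187039, 0.19153967, 0.03853202]), [np.float64(3.7776890901861044), np.float64(1.3713234028379118)])
[587. 253.] [583. 194.] [518. 210.] [525. 268.] 
block [0.33429963 0.28621581] 0.05129895538431176 0.11286866664476639 -50.06212762181873
```

>>> drive_tool --moves '[{"dx":-0.02,"dy":0.065,"dz":-0.02,"ax":0,"ay":0,"az":2.5,"gripper":0.085},{"dx":-0.02,"dy":0.065,"dz":-0.1,"ax":0,"ay":0,"az":2.5,"gripper":0.085},{"dx":-0.02,"dy":0.065,"dz":-0.1,"ax":0,"ay":0,"az":2.5,"gripper":0.085},{"dx":-0.02,"dy":0.065,"dz":-0.1,"ax":0,"ay":0,"az":2.5,"gripper":0.085},{"dx":-0.02,"dy":0.065,"dz":-0.1,"ax":0,"ay":0,"az":2.5,"gripper":0.085}]'

```text
t: 4.95
tcp_pos: [0.4085, 0.1636, 0.1482]
tcp_rot: [-0.001, 0.482, 0.876, -0.002]
ft_force: [-0.1, -0.1, 0.8]
grip_width: 0.0849
gripper_force: 0.0
```

```bash
python3 - <<'E'
from h import *
import json
o=manip.get_obs();print(o['t'],o['tcp_pos'],o['tcp_rot'])
w2=json.load(open('w2.json'))
im=cv2.imread('pics/w2.png');h=cv2.cvtColor(im,cv2.COLOR_BGR2HSV)
m=((h[...,2]>150)&(h[...,1]>110)).astype(np.uint8); m[:, :480]=0;m[300:]=0
for d in (200,160,130):
    mm=((h[...,2]>d)&(h[...,1]>110)).astype(np.uint8); mm[:, :480]=0;mm[300:]=0
    c=max(cv2.findContours(mm,0,1)[0],key=cv2.contourArea); print(d,cv2.contourArea(c),cv2.fitEllipse(c),cv2.boundingRect(c))
print(h[232,560],h[232,500],h[270,520])
E
```

```text
4.95 [0.40847844 0.16360392 0.14821748] [-0.00141891  0.48233359  0.87598511 -0.00154504]
200 6192.5 ((553.3436889648438, 234.7931365966797), (83.98725128173828, 94.31549072265625), 61.27556610107422) (507, 188, 94, 91)
160 7922.5 ((545.81982421875, 231.46275329589844), (94.12376403808594, 107.58888244628906), 87.42402648925781) (492, 183, 109, 97)
130 7988.0 ((545.5360107421875, 231.36373901367188), (94.45348358154297, 108.06156921386719), 87.98127746582031) (491, 183, 110, 97)
[ 13 175 235] [ 12 173 198] [ 12 168 146]
```

>>> drive_tool --moves '[{"dx":0.0015,"dy":0.0025,"dz":-0.04,"ax":0,"ay":0,"az":0,"gripper":0.085},{"dx":0.0015,"dy":0.0025,"dz":-0.07,"ax":0,"ay":0,"az":0,"gripper":0.085},{"dx":0.0015,"dy":0.0025,"dz":-0.093,"ax":0,"ay":0,"az":0,"gripper":0.085},{"dx":0.0015,"dy":0.0025,"dz":-0.093,"ax":0,"ay":0,"az":0,"gripper":0.085},{"dx":0.0015,"dy":0.0025,"dz":-0.093,"ax":0,"ay":0,"az":0,"gripper":0.085}]'

```text
t: 5.37
tcp_pos: [0.4122, 0.1665, 0.0583]
tcp_rot: [0.0, 0.483, 0.876, 0.0]
ft_force: [0.4, 0.3, 1.2]
grip_width: 0.085
gripper_force: 0.0
```

>>> drive_tool --moves '[{"dx":0,"dy":0,"dz":0,"ax":0,"ay":0,"az":0,"gripper":0.04},{"dx":0,"dy":0,"dz":0,"ax":0,"ay":0,"az":0,"gripper":0.04},{"dx":0,"dy":0,"dz":0,"ax":0,"ay":0,"az":0,"gripper":0.04},{"dx":0,"dy":0,"dz":0,"ax":0,"ay":0,"az":0,"gripper":0.04},{"dx":0,"dy":0,"dz":0,"ax":0,"ay":0,"az":0,"gripper":0.04}]'

```text
t: 5.78
tcp_pos: [0.4123, 0.1673, 0.0591]
tcp_rot: [0.001, 0.482, 0.876, 0.001]
ft_force: [-4.6, -4.0, 19.5]
grip_width: 0.056
gripper_force: 59.8
```

>>> drive_tool --moves '[{"dx":0,"dy":0,"dz":0.02,"ax":0,"ay":0,"az":0,"gripper":0.04},{"dx":0.01,"dy":0,"dz":0.05,"ax":0,"ay":0,"az":0,"gripper":0.04},{"dx":0.03,"dy":-0.01,"dz":0.08,"ax":0,"ay":0,"az":0,"gripper":0.04},{"dx":0.06,"dy":-0.02,"dz":0.1,"ax":0,"ay":0,"az":0,"gripper":0.04},{"dx":0.1,"dy":-0.03,"dz":0.11,"ax":0,"ay":0,"az":0,"gripper":0.04}]'

```text
t: 6.2
tcp_pos: [0.5116, 0.1373, 0.1713]
tcp_rot: [0.002, 0.481, 0.877, 0.002]
ft_force: [0.8, 1.6, -1.2]
grip_width: 0.0558
gripper_force: 65.7
```

```bash
python3 look.py w3 plinth;python3 - <<'E'
from h import *
o=manip.get_obs();print(o['t'],o['tcp_pos'],o['grip_width'],o['gripper_force'],o['ft_force'])
E
```

```text
plinth 0.93 [427, 193, 553, 308] cen 489.3 250.5 rect [490.3, 249.7, 126.8, 116.3, 29.1]
axis [ 0.17  -0.256 -0.952] o [0.469 0.202 0.34 ]
6.3 [0.51469855 0.13604131 0.16932575] 0.05546450159716147 65.87690103566274 [-0.94780606  0.48016056 -2.14174643]
```

View pics/w3.png

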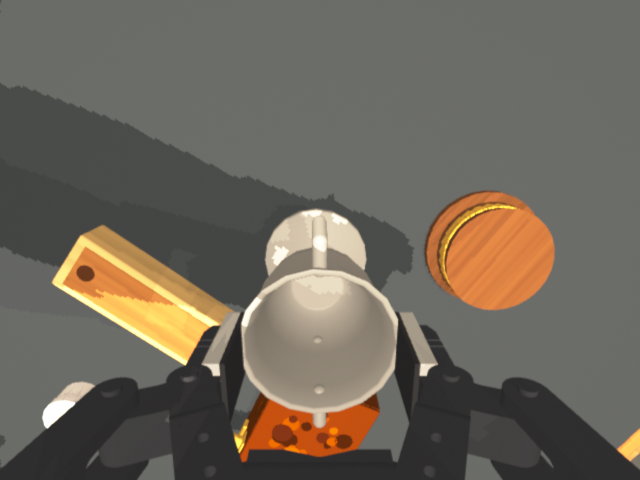

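The cup is upright in the grip, with its rim centre at (320,340) and foot at (316,252). The plinth's top disc spans x 444–554 and y 206–309, so its centre is near (499,258).

```bash
python3 - <<'E'
from h import *
import json
w2=json.load(open('w2.json'));w3=json.load(open('w3.json'))
c=atz(w3,499,258,.04);print('plinth',c,tri([(w2,554,233),(w3,499,258)]))
P=np.array([proj(w3,c+.043*np.array([np.cos(k),np.sin(k),0])) for k in np.arange(0,6.28,.1)]);print(P.min(0),P.max(0))
q=.0573 # underside to TCP at grasp: TCP z when on table
zr=.1693-.0585+.1
r=atz(w3,320,340,zr);print('rim c',r,'minus tcp',r-[.5147,.1360,.1693])
E
```

```text
plinth [0.64638731 0.19252328 0.04      ] (array([0.64320354, 0.19350735, 0.04256715]), [np.float64(1.7574952383127538), np.float64(2.1657295738482834)])
[444.79015969 204.71117912] [553.69383268 307.05838599]
rim c [0.51043793 0.13851852 0.2108    ] minus tcp [-0.00426207  0.00251852  0.0415    ]
```

>>> drive_tool --moves '[{"dx":0.035,"dy":0.015,"dz":0,"ax":0,"ay":0,"az":0,"gripper":0.04},{"dx":0.07,"dy":0.03,"dz":0,"ax":0,"ay":0,"az":0,"gripper":0.04},{"dx":0.105,"dy":0.046,"dz":0,"ax":0,"ay":0,"az":0,"gripper":0.04},{"dx":0.13,"dy":0.057,"dz":0,"ax":0,"ay":0,"az":0,"gripper":0.04},{"dx":0.13,"dy":0.057,"dz":-0.02,"ax":0,"ay":0,"az":0,"gripper":0.04}]'

```text
t: 6.72
tcp_pos: [0.6446, 0.1964, 0.15]
tcp_rot: [0.003, 0.482, 0.876, 0.003]
ft_force: [-0.7, -0.2, -1.3]
grip_width: 0.056
gripper_force: 66.2
```

>>> drive_tool --moves '[{"dx":0,"dy":0,"dz":-0.01,"ax":0,"ay":0,"az":0,"gripper":0.04},{"dx":0,"dy":0,"dz":-0.02,"ax":0,"ay":0,"az":0,"gripper":0.04},{"dx":0,"dy":0,"dz":-0.03,"ax":0,"ay":0,"az":0,"gripper":0.04},{"dx":0,"dy":0,"dz":-0.038,"ax":0,"ay":0,"az":0,"gripper":0.04},{"dx":0,"dy":0,"dz":-0.038,"ax":0,"ay":0,"az":0,"gripper":0.04}]'

```text
t: 7.13
tcp_pos: [0.6393, 0.194, 0.1069]
tcp_rot: [-0.001, 0.482, 0.876, -0.001]
ft_force: [-0.7, 0.2, -3.6]
grip_width: 0.0559
gripper_force: 66.2
```

```bash
python3 - <<'E'
from h import *
i,m=snap('wrist','w4.png');s,ms=snap('side','s4.png')
o=manip.get_obs();print(o['t'],o['tcp_pos'],o['grip_width'],o['gripper_force'],o['ft_force'])
cv2.imwrite('pics/c4.png',np.hstack([cv2.resize(i,(560,420)),cv2.resize(s[230:310,165:265],(240,192)).repeat(1,0)if 0 else cv2.copyMakeBorder(cv2.resize(s[200:310,165:245],(240,330)),0,90,0,0,0)])[:,:,::-1])
E
```

```text
7.2333 [0.64016591 0.19424811 0.10883918] 0.05557980652462493 66.19603656465188 [-0.39775789  0.01650401 -1.98611732]
```

View pics/c4.png

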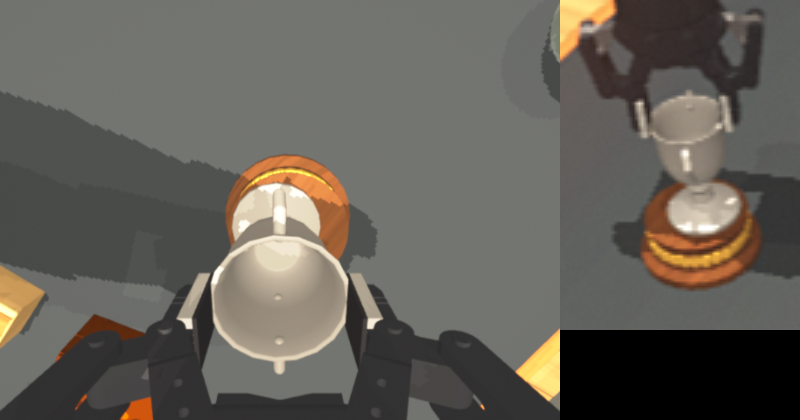

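The cup foot hovers about 10 mm above the plinth and sits roughly 5 mm too far left in the wrist view (foot centre 277, plinth centre 287). I'll shift it by +5 mm in x and lower it.

>>> drive_tool --moves '[{"dx":0.005,"dy":0.001,"dz":0,"ax":0,"ay":0,"az":0,"gripper":0.04},{"dx":0.005,"dy":0.001,"dz":-0.004,"ax":0,"ay":0,"az":0,"gripper":0.04},{"dx":0.005,"dy":0.001,"dz":-0.007,"ax":0,"ay":0,"az":0,"gripper":0.04},{"dx":0.005,"dy":0.001,"dz":-0.008,"ax":0,"ay":0,"az":0,"gripper":0.04},{"dx":0.005,"dy":0.001,"dz":-0.008,"ax":0,"ay":0,"az":0,"gripper":0.04}]'

```text
t: 7.65
tcp_pos: [0.6451, 0.1953, 0.0999]
tcp_rot: [-0.0, 0.482, 0.876, -0.0]
ft_force: [-0.1, -0.4, -2.1]
grip_width: 0.0558
gripper_force: 66.2
```

```bash
python3 - <<'E'
from h import *
import json
i,m=snap('wrist','w5.png')
json.dump({k:np.array(v).tolist() for k,v in m.items()},open('w5.json','w'))
o=manip.get_obs();print(o['t'],o['tcp_pos'],o['grip_width'],o['ft_force'])
# orange band of plinth; foot visible bright
h=cv2.cvtColor(i,cv2.COLOR_RGB2HSV); mm=((h[...,0]<20)&(h[...,1]>110)&(h[...,2]>60)).astype(np.uint8); mm[:,:230]=0;mm[:,430:]=0;mm[330:]=0
v,u=np.nonzero(mm);print('plinth',u.min(),u.max(),v.min())
p=np.array([.6445,.193,0])
for z,r,n in((.0,.05,'foot'),(.04,.043,'top')):
    P=np.array([proj(m,p+[r*np.cos(k),r*np.sin(k),z]) for k in np.arange(0,6.28,.05)]);print(n,P.min(0),P.max(0))
f=((h[...,1]<60)&(h[...,2]>130)).astype(np.uint8);f[:150]=0
for row in (225,235,245,255): 
    w=np.nonzero(f[row,240:400])[0]; print(row,240+w.min() if len(w) else None,240+w.max() if len(w) else None)
c=np.array(o['tcp_pos']);
P=np.array([proj(m,[c[0]+.03*np.cos(k),c[1]+.03*np.sin(k),.041]) for k in np.arange(0,6.28,.05)]);print('foot pred',P.min(0),P.max(0))
E
```

```text
7.7 [0.64516508 0.19530377 0.10019697] 0.05580395998925686 [-0.28191571 -0.39609729 -1.70165404]
plinth 248 393 175
foot [245.78511326 168.16803123] [388.74196647 305.53769046]
top [245.7777624  188.25770091] [388.09421457 322.97694372]
225 279 352
235 272 359
245 267 363
255 266 364
foot pred [270.02290257 208.24176506] [369.83046483 302.80116787]
```

```bash
python3 - <<'E'
from h import *
i=cv2.imread('pics/w5.png')
cv2.imwrite('pics/c5.png',cv2.resize(i[150:330,220:420],(800,720))[:600])
E
```

```text
(no output)
```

View pics/c5.png

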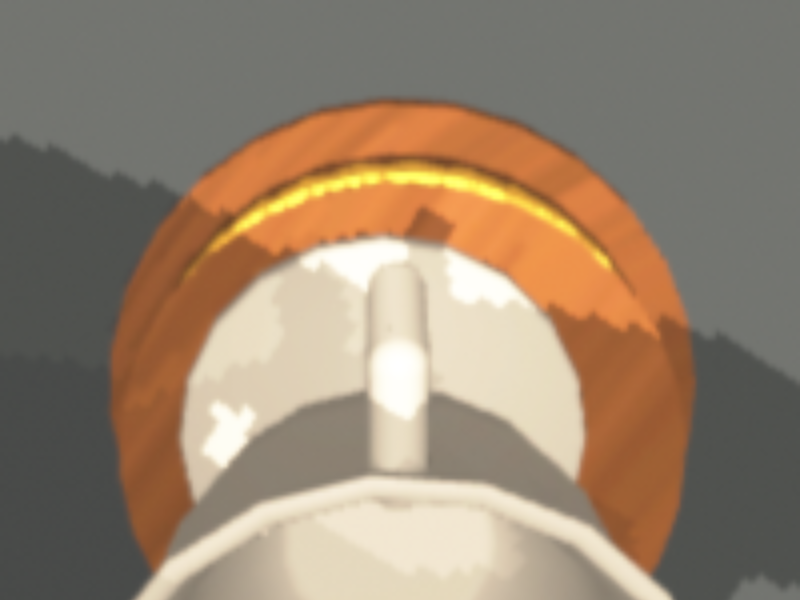

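Zoomed in, the cup foot is centred at x=383 against 403 for the plinth, and it sits about 5 mm too far up the image. I'll shift it by (+5.5, −2.5) mm and then set it down.

>>> drive_tool --moves '[{"dx":0.0055,"dy":-0.0025,"dz":0,"ax":0,"ay":0,"az":0,"gripper":0.04},{"dx":0.0055,"dy":-0.0025,"dz":0,"ax":0,"ay":0,"az":0,"gripper":0.04},{"dx":0.0055,"dy":-0.0025,"dz":-0.001,"ax":0,"ay":0,"az":0,"gripper":0.04},{"dx":0.0055,"dy":-0.0025,"dz":-0.002,"ax":0,"ay":0,"az":0,"gripper":0.04},{"dx":0.0055,"dy":-0.0025,"dz":-0.002,"ax":0,"ay":0,"az":0,"gripper":0.04}]'

```text
t: 8.12
tcp_pos: [0.6511, 0.1928, 0.0995]
tcp_rot: [0.001, 0.482, 0.876, 0.0]
ft_force: [-2.2, -1.8, 5.7]
grip_width: 0.0558
gripper_force: 67.0
```

>>> drive_tool --moves '[{"dx":0,"dy":0,"dz":0,"ax":0,"ay":0,"az":0,"gripper":0.07},{"dx":0,"dy":0,"dz":0,"ax":0,"ay":0,"az":0,"gripper":0.085},{"dx":0,"dy":0,"dz":0,"ax":0,"ay":0,"az":0,"gripper":0.085},{"dx":0,"dy":0,"dz":0.02,"ax":0,"ay":0,"az":0,"gripper":0.085},{"dx":0,"dy":0,"dz":0.06,"ax":0,"ay":0,"az":0,"gripper":0.085}]'

```text
t: 8.53
tcp_pos: [0.6488, 0.1924, 0.1538]
tcp_rot: [-0.003, 0.482, 0.876, -0.003]
ft_force: [-0.0, -0.1, -0.3]
grip_width: 0.0853
gripper_force: 0.0
```

>>> drive_tool --moves '[{"dx":0,"dy":0,"dz":0.04,"ax":0,"ay":0,"az":0,"gripper":0.085},{"dx":-0.02,"dy":-0.02,"dz":0.07,"ax":0,"ay":0,"az":-7,"gripper":0.085},{"dx":-0.045,"dy":-0.045,"dz":0.09,"ax":0,"ay":0,"az":-14,"gripper":0.085},{"dx":-0.075,"dy":-0.07,"dz":0.09,"ax":0,"ay":0,"az":-21,"gripper":0.085},{"dx":-0.1,"dy":-0.1,"dz":0.09,"ax":0,"ay":0,"az":-28,"gripper":0.085}]'

```text
t: 8.95
tcp_pos: [0.5494, 0.0926, 0.2495]
tcp_rot: [0.001, 0.681, 0.732, 0.001]
ft_force: [1.2, -0.1, 0.9]
grip_width: 0.0852
gripper_force: 0.0
```

```bash
python3 look.py w6 cup_mid plinth; python3 - <<'E'
from h import *
snap('top','t6.png');o=manip.get_obs();print(o['t'],o['tcp_pos'],o['tcp_rot'])
a=cv2.imread('pics/w6.png');b=cv2.imread('pics/t6.png')[120:200,190:290]
cv2.imwrite('pics/c6.png',np.hstack([cv2.resize(a,(480,360)),cv2.resize(b,(320,256)) if 0 else cv2.copyMakeBorder(cv2.resize(b,(320,256),interpolation=2),0,104,0,0,0)]))
E
```

```text
cup_mid 0.97 [407, 39, 527, 162] cen 468.5 98.7 rect [467.4, 96.5, 116.8, 105.4, 16.8]
plinth 0.74 [376, 54, 461, 165] cen 408.7 109.4 rect [416.9, 106.6, 109.9, 83.4, 86.6]
axis [ 0.025 -0.304 -0.952] o [0.543 0.17  0.418]
9.15 [0.55077749 0.09249916 0.24908352] [3.87763068e-04 6.79588556e-01 7.33593191e-01 5.23945200e-04]
```

View pics/c6.png

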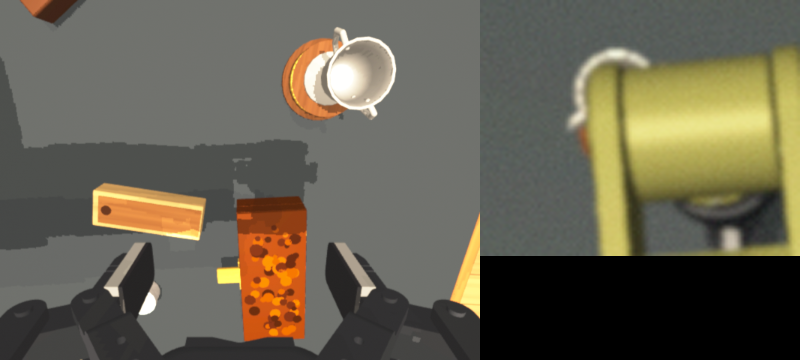

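The cup now stands on the plinth. Next is the jug.

>>> drive_tool --moves '[{"dx":-0.1,"dy":-0.17,"dz":0,"ax":0,"ay":0,"az":-12,"gripper":0.085},{"dx":-0.1,"dy":-0.17,"dz":0,"ax":0,"ay":0,"az":-12,"gripper":0.085},{"dx":-0.1,"dy":-0.17,"dz":0,"ax":0,"ay":0,"az":-12,"gripper":0.085},{"dx":-0.1,"dy":-0.17,"dz":0,"ax":0,"ay":0,"az":-12,"gripper":0.085},{"dx":-0.1,"dy":-0.17,"dz":0,"ax":0,"ay":0,"az":-12,"gripper":0.085}]'

```text
t: 9.57
tcp_pos: [0.4502, -0.0786, 0.2484]
tcp_rot: [0.0, 0.752, 0.659, -0.0]
ft_force: [1.1, 0.1, 0.3]
grip_width: 0.085
gripper_force: 0.0
```

>>> drive_tool --moves '[{"dx":-0.1,"dy":-0.17,"dz":0,"ax":0,"ay":0,"az":-12,"gripper":0.085},{"dx":-0.1,"dy":-0.17,"dz":0,"ax":0,"ay":0,"az":-12,"gripper":0.085},{"dx":-0.1,"dy":-0.17,"dz":0,"ax":0,"ay":0,"az":-12,"gripper":0.085},{"dx":-0.1,"dy":-0.17,"dz":0,"ax":0,"ay":0,"az":-12,"gripper":0.085},{"dx":-0.1,"dy":-0.17,"dz":0,"ax":0,"ay":0,"az":-12,"gripper":0.085}]'

```text
t: 9.98
tcp_pos: [0.3502, -0.2493, 0.2486]
tcp_rot: [0.0, 0.817, 0.577, -0.0]
ft_force: [1.3, -0.0, 0.1]
grip_width: 0.0851
gripper_force: 0.0
```

```bash
python3 look.py w7 jug_mid mat
```

```text
jug_mid 0.97 [267, 200, 355, 319] cen 308.4 261.6 rect [308.5, 261.5, 96.2, 100.4, 45.0]
mat 0.64 [424, 256, 522, 340] cen 474.4 295.2 rect [473.7, 294.6, 95.4, 85.2, 13.7]
axis [-0.101 -0.288 -0.952] o [ 0.376 -0.176  0.417]
```

>>> drive_tool --moves '[{"dx":-0.02,"dy":-0.06,"dz":0,"ax":0,"ay":0,"az":0,"gripper":0.085},{"dx":-0.02,"dy":-0.06,"dz":0,"ax":0,"ay":0,"az":0,"gripper":0.085},{"dx":-0.02,"dy":-0.06,"dz":0,"ax":0,"ay":0,"az":0,"gripper":0.085}]'

```text
t: 10.38
tcp_pos: [0.3312, -0.309, 0.2481]
tcp_rot: [-0.0, 0.817, 0.577, -0.0]
ft_force: [0.3, -0.4, -0.5]
grip_width: 0.0852
gripper_force: 0.0
```

```bash
python3 look.py w8 jug_mid mat
```

```text
jug_mid 0.59 [260, 119, 352, 250] cen 305.4 191.9 rect [305.2, 189.5, 94.9, 105.8, 43.6]
mat 0.88 [426, 200, 529, 292] cen 478.2 245.0 rect [477.5, 245.0, 92.6, 103.9, 45.0]
axis [-0.102 -0.287 -0.952] o [ 0.357 -0.236  0.417]
```

View pics/w8.png

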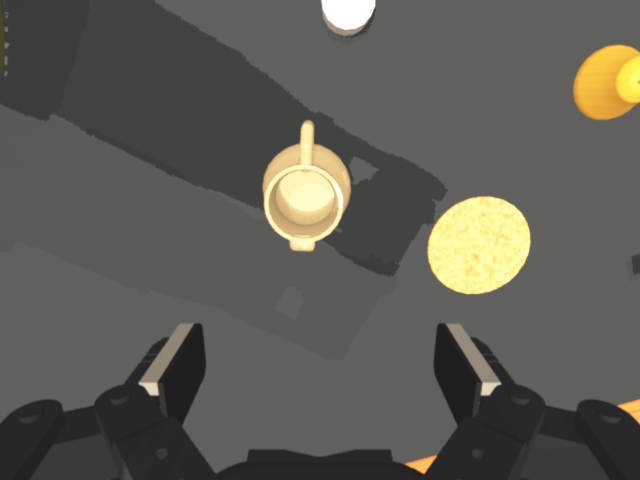

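The jug's rim centre is at (304,203), with the handle top near (308,128) and the lip at (302,246). The mat centre is at (479,245).

```bash
python3 - <<'E'
from h import *
import json
w7=json.load(open('w7.json'));w8=json.load(open('w8.json'));t=manip.camera_model('top')
im=cv2.imread('pics/w7.png')
print('rim',atz(w8,304,203,.12),'mat',atz(w8,479,245,.005),'mat tri',tri([(w7,474,296),(w8,478.5,245)]))
a,b=atz(w8,308,128,.11),atz(w8,302,246,.118);print(np.degrees(np.arctan2(*(a-b)[1::-1])))
# rim in w7: predicted vs look: print projection for rim estimate and mask bbox
r=atz(w8,304,203,.12)
P=np.array([proj(w7,r+[.03*np.cos(k),.03*np.sin(k),0]) for k in np.arange(0,6.28,.05)]);print('w7 rim pred',P.min(0),P.max(0))
P=np.array([proj(w8,r+[.03*np.cos(k),.03*np.sin(k),0]) for k in np.arange(0,6.28,.05)]);print('w8 rim pred',P.min(0),P.max(0))
print('jug centroid tri',tri([(w7,308.4,261.6),(w8,305.4,191.9)]))
o=manip.get_obs();print(o['tcp_pos'],o['tcp_rot'])
E
```

```text
rim [ 0.32730741 -0.28690195  0.12      ] mat [ 0.47752297 -0.41262704  0.005     ] mat tri (array([ 0.48252715, -0.42019458, -0.01273362]), [np.float64(0.33362861902093094), np.float64(0.34833946110612496)])
67.05602652860536
w7 rim pred [269.90254474 244.28465922] [344.89475208 313.99361439]
w8 rim pred [264.04209391 162.31259907] [343.92775025 241.28068284]
jug centroid tri (array([ 0.3276936 , -0.28516864,  0.08039638]), [np.float64(0.026453429946923953), np.float64(0.027986036892189012)])
[ 0.33176843 -0.30634969  0.24820113] [-2.77118187e-04  8.16796444e-01  5.76925888e-01  1.10027518e-04]
```

>>> drive_tool --moves '[{"dx":-0.0045,"dy":0.0205,"dz":-0.03,"ax":0,"ay":0,"az":-3.5,"gripper":0.085},{"dx":-0.0045,"dy":0.0205,"dz":-0.06,"ax":0,"ay":0,"az":-3.5,"gripper":0.085},{"dx":-0.0045,"dy":0.0205,"dz":-0.09,"ax":0,"ay":0,"az":-3.5,"gripper":0.085},{"dx":-0.0045,"dy":0.0205,"dz":-0.09,"ax":0,"ay":0,"az":-3.5,"gripper":0.085},{"dx":-0.0045,"dy":0.0205,"dz":-0.09,"ax":0,"ay":0,"az":-3.5,"gripper":0.085}]'

```text
t: 10.95
tcp_pos: [0.3268, -0.2857, 0.1585]
tcp_rot: [-0.001, 0.834, 0.552, -0.0]
ft_force: [0.5, -0.4, 0.9]
grip_width: 0.0852
gripper_force: 0.0
```

>>> drive_tool --moves '[{"dx":0.0005,"dy":-0.0005,"dz":-0.03,"ax":0,"ay":0,"az":0,"gripper":0.085},{"dx":0.0005,"dy":-0.0005,"dz":-0.06,"ax":0,"ay":0,"az":0,"gripper":0.085},{"dx":0.0005,"dy":-0.0005,"dz":-0.087,"ax":0,"ay":0,"az":0,"gripper":0.085},{"dx":0.0005,"dy":-0.0005,"dz":-0.087,"ax":0,"ay":0,"az":0,"gripper":0.085},{"dx":0.0005,"dy":-0.0005,"dz":-0.087,"ax":0,"ay":0,"az":0,"gripper":0.085}]'

```text
t: 11.37
tcp_pos: [0.3275, -0.2874, 0.0728]
tcp_rot: [0.0, 0.834, 0.551, 0.0]
ft_force: [0.6, 0.6, 1.9]
grip_width: 0.0847
gripper_force: 0.0
```

>>> drive_tool --moves '[{"dx":0,"dy":0,"dz":0,"ax":0,"ay":0,"az":0,"gripper":0.045},{"dx":0,"dy":0,"dz":0,"ax":0,"ay":0,"az":0,"gripper":0.045},{"dx":0,"dy":0,"dz":0,"ax":0,"ay":0,"az":0,"gripper":0.045},{"dx":0,"dy":0,"dz":0,"ax":0,"ay":0,"az":0,"gripper":0.045},{"dx":0,"dy":0,"dz":0,"ax":0,"ay":0,"az":0,"gripper":0.045}]'

```text
t: 11.78
tcp_pos: [0.3276, -0.2881, 0.0739]
tcp_rot: [0.002, 0.834, 0.551, 0.0]
ft_force: [-5.1, 2.9, 16.5]
grip_width: 0.0573
gripper_force: 61.4
```

>>> drive_tool --moves '[{"dx":0,"dy":0,"dz":0.02,"ax":0,"ay":0,"az":0,"gripper":0.045},{"dx":0.02,"dy":-0.016,"dz":0.045,"ax":0,"ay":0,"az":0,"gripper":0.045},{"dx":0.05,"dy":-0.042,"dz":0.05,"ax":0,"ay":0,"az":0,"gripper":0.045},{"dx":0.08,"dy":-0.067,"dz":0.05,"ax":0,"ay":0,"az":0,"gripper":0.045},{"dx":0.11,"dy":-0.092,"dz":0.05,"ax":0,"ay":0,"az":0,"gripper":0.045}]'

```text
t: 12.2
tcp_pos: [0.4383, -0.3805, 0.1233]
tcp_rot: [0.001, 0.834, 0.551, 0.0]
ft_force: [0.0, -0.4, -4.5]
grip_width: 0.057
gripper_force: 68.8
```

>>> drive_tool --moves '[{"dx":0.025,"dy":-0.02,"dz":0,"ax":0,"ay":0,"az":0,"gripper":0.045},{"dx":0.04,"dy":-0.033,"dz":-0.01,"ax":0,"ay":0,"az":0,"gripper":0.045},{"dx":0.04,"dy":-0.033,"dz":-0.025,"ax":0,"ay":0,"az":0,"gripper":0.045},{"dx":0.04,"dy":-0.033,"dz":-0.034,"ax":0,"ay":0,"az":0,"gripper":0.045},{"dx":0.04,"dy":-0.033,"dz":-0.036,"ax":0,"ay":0,"az":0,"gripper":0.045}]'

```text
t: 12.62
tcp_pos: [0.4759, -0.4113, 0.0837]
tcp_rot: [-0.002, 0.834, 0.551, -0.0]
ft_force: [0.6, 0.2, -4.8]
grip_width: 0.0567
gripper_force: 68.9
```

```bash
python3 look.py w9 jug_mid mat; python3 - <<'E'
from h import *
i,m=snap('top','t9.png')
o=manip.get_obs();print(o['t'],o['tcp_pos'],o['grip_width'],o['ft_force'])
a=cv2.imread('pics/w9.png');b=cv2.imread('pics/t9.png')
cv2.imwrite('pics/c9.png',np.hstack([cv2.resize(a[130:430,170:470],(480,480)),cv2.copyMakeBorder(cv2.resize(b[190:265,436:516],(320,300)),0,180,0,0,0)]))
E
```

```text
jug_mid 0.91 [238, 166, 405, 435] cen 318.2 312.1 rect [319.0, 301.5, 267.0, 164.0, 90.0]
mat 0.61 [238, 168, 406, 283] cen 332.3 206.3 rect [326.7, 219.6, 167.3, 105.7, 10.7]
axis [-0.121 -0.278 -0.953] o [ 0.507 -0.341  0.252]
12.8167 [ 0.4768046  -0.41224511  0.08670122] 0.056967963491599355 [ 0.29230236 -1.6254393  -4.53706846]
```

View pics/c9.png

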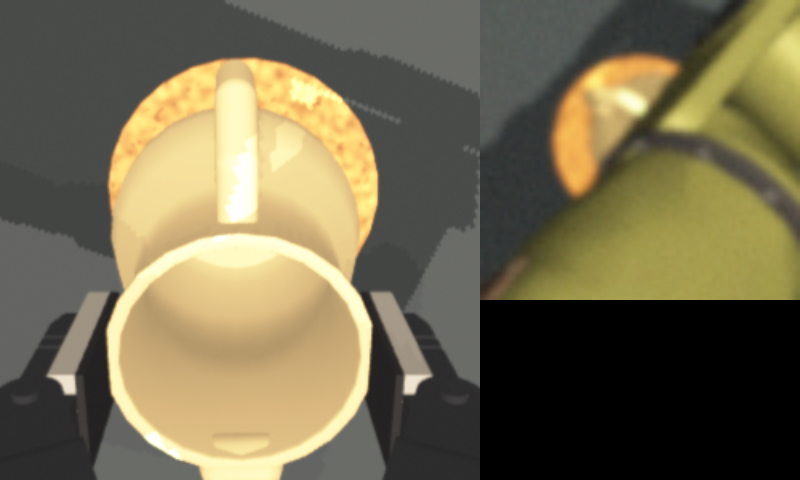

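The mat spans 108–379 in the crop (centre 243) and the jug belly 111–360 (centre 235), so the jug may be a few millimetres off along the closing axis. I'll check it numerically.

```bash
python3 - <<'E'
from h import *
import json
m=json.load(open('w9.json'))
def C(c,r,z):
    P=np.array([proj(m,[c[0]+r*np.cos(k),c[1]+r*np.sin(k),z]) for k in np.arange(0,6.28,.03)]);return P.min(0).round(1),P.max(0).round(1)
print('mat obs 237.5..407 top 165.6 pred',C((.477,-.4125),.055,.005))
zu=.0855-.0735
for z,r in((.04,.041),): print('belly obs 239.4..395 top~196.5 pred',C((.4765,-.412),r,zu+z))
print('rim obs 236.5..402.5, 275..422; pred',C((.4765,-.412),.03,zu+.12))
E
```

```text
mat obs 237.5..407 top 165.6 pred (array([236.4, 162.2]), array([406.1, 324.5]))
belly obs 239.4..395 top~196.5 pred (array([243.7, 198.7]), array([396.7, 341.8]))
rim obs 236.5..402.5, 275..422; pred (array([233.2, 277.2]), array([406.9, 428.8]))
```

>>> drive_tool --moves '[{"dx":0.002,"dy":-0.004,"dz":-0.003,"ax":0,"ay":0,"az":0,"gripper":0.045},{"dx":0.002,"dy":-0.004,"dz":-0.006,"ax":0,"ay":0,"az":0,"gripper":0.045},{"dx":0.002,"dy":-0.004,"dz":-0.008,"ax":0,"ay":0,"az":0,"gripper":0.045},{"dx":0.002,"dy":-0.004,"dz":-0.009,"ax":0,"ay":0,"az":0,"gripper":0.045},{"dx":0.002,"dy":-0.004,"dz":-0.009,"ax":0,"ay":0,"az":0,"gripper":0.045}]'

```text
t: 13.23
tcp_pos: [0.479, -0.417, 0.0791]
tcp_rot: [0.001, 0.835, 0.551, 0.0]
ft_force: [-6.8, 3.6, 17.3]
grip_width: 0.0569
gripper_force: 71.6
```

>>> drive_tool --moves '[{"dx":0,"dy":0,"dz":0,"ax":0,"ay":0,"az":0,"gripper":0.07},{"dx":0,"dy":0,"dz":0,"ax":0,"ay":0,"az":0,"gripper":0.085},{"dx":0,"dy":0,"dz":0,"ax":0,"ay":0,"az":0,"gripper":0.085},{"dx":0,"dy":0,"dz":0.03,"ax":0,"ay":0,"az":0,"gripper":0.085},{"dx":0,"dy":0,"dz":0.07,"ax":0,"ay":0,"az":0,"gripper":0.085}]'

```text
t: 13.65
tcp_pos: [0.4776, -0.415, 0.1437]
tcp_rot: [-0.003, 0.834, 0.551, -0.001]
ft_force: [0.5, -0.1, -0.2]
grip_width: 0.0849
gripper_force: 0.0
```

>>> drive_tool --moves '[{"dx":0,"dy":0,"dz":0.04,"ax":0,"ay":0,"az":7,"gripper":0.085},{"dx":-0.005,"dy":0.03,"dz":0.07,"ax":0,"ay":0,"az":14,"gripper":0.085},{"dx":-0.01,"dy":0.06,"dz":0.1,"ax":0,"ay":0,"az":21,"gripper":0.085},{"dx":-0.015,"dy":0.1,"dz":0.1,"ax":0,"ay":0,"az":28,"gripper":0.085},{"dx":-0.02,"dy":0.14,"dz":0.1,"ax":0,"ay":0,"az":35,"gripper":0.085}]'

```text
t: 14.07
tcp_pos: [0.4587, -0.2752, 0.2481]
tcp_rot: [0.002, 0.628, 0.778, 0.0]
ft_force: [0.4, 0.6, -0.3]
grip_width: 0.0848
gripper_force: 0.0
```

>>> drive_tool --moves '[{"dx":-0.03,"dy":0.19,"dz":0,"ax":0,"ay":0,"az":35,"gripper":0.085},{"dx":-0.03,"dy":0.19,"dz":0,"ax":0,"ay":0,"az":35,"gripper":0.085},{"dx":-0.03,"dy":0.19,"dz":0,"ax":0,"ay":0,"az":35,"gripper":0.085},{"dx":-0.03,"dy":0.19,"dz":0,"ax":0,"ay":0,"az":35,"gripper":0.085},{"dx":-0.03,"dy":0.19,"dz":0,"ax":0,"ay":0,"az":35,"gripper":0.085}]'

```text
t: 14.48
tcp_pos: [0.4279, -0.0833, 0.2466]
tcp_rot: [0.0, 0.364, 0.931, 0.0]
ft_force: [0.2, 0.1, 0.3]
grip_width: 0.0852
gripper_force: 0.0
```

>>> drive_tool --moves '[{"dx":-0.04,"dy":0.19,"dz":0,"ax":0,"ay":0,"az":35,"gripper":0.085},{"dx":-0.04,"dy":0.19,"dz":0,"ax":0,"ay":0,"az":35,"gripper":0.085},{"dx":-0.04,"dy":0.19,"dz":0,"ax":0,"ay":0,"az":35,"gripper":0.085},{"dx":-0.04,"dy":0.19,"dz":0,"ax":0,"ay":0,"az":35,"gripper":0.085},{"dx":-0.04,"dy":0.19,"dz":0,"ax":0,"ay":0,"az":35,"gripper":0.085}]'

```text
t: 14.9
tcp_pos: [0.3877, 0.1065, 0.2467]
tcp_rot: [0.0, 0.067, 0.998, 0.0]
ft_force: [0.2, 0.0, 0.4]
grip_width: 0.0849
gripper_force: 0.0
```

>>> drive_tool --moves '[{"dx":-0.02,"dy":0.12,"dz":0,"ax":0,"ay":0,"az":35,"gripper":0.085},{"dx":-0.02,"dy":0.12,"dz":0,"ax":0,"ay":0,"az":35,"gripper":0.085},{"dx":-0.02,"dy":0.12,"dz":0,"ax":0,"ay":0,"az":35,"gripper":0.085},{"dx":-0.02,"dy":0.12,"dz":0,"ax":0,"ay":0,"az":35,"gripper":0.085},{"dx":-0.02,"dy":0.12,"dz":0,"ax":0,"ay":0,"az":35,"gripper":0.085}]'

```text
t: 15.32
tcp_pos: [0.368, 0.2258, 0.2463]
tcp_rot: [-0.0, -0.237, 0.971, 0.0]
ft_force: [0.7, -0.7, -0.6]
grip_width: 0.0851
gripper_force: 0.0
```

```bash
python3 look.py w10 block_mid tray; python3 - <<'E'
from h import *
i,m=snap('top','t10.png')
o=manip.get_obs();print(o['t'],o['tcp_pos'],o['tcp_rot'],o['joints'])
for n in('cup_mid','jug_mid','mat','plinth'): print(n,[(round(float(r['p']),2),np.round(r['bbox']).astype(int).tolist()) for r in manip.recognise(n,'top')])
E
```

```text
block_mid 0.97 [438, 32, 529, 120] cen 482.4 77.7 rect [482.5, 78.1, 89.4, 48.8, 41.2]
block_mid 0.67 [356, 144, 424, 263] cen 389.8 201.0 rect [390.9, 201.9, 116.1, 52.9, 78.3]
tray 0.58 [370, 299, 499, 420] cen 421.8 365.1 rect [433.4, 362.9, 63.5, 122.6, 50.6]
axis [ 0.271  0.141 -0.952] o [0.299 0.189 0.415]
15.5167 [0.36881788 0.22369487 0.24640149] [ 6.98496452e-05 -2.30261799e-01  9.73128716e-01  2.26133306e-05] [ 4.60239570e-01 -1.98706854e-03  1.77164160e+00  1.27472759e-05
  1.37179181e+00 -1.57525268e+00]
cup_mid [(0.8, [219, 136, 252, 168])]
jug_mid [(0.78, [466, 206, 504, 236]), (0.47, [302, 150, 389, 200])]
mat [(0.56, [455, 206, 492, 243])]
plinth [(0.62, [222, 143, 262, 177]), (0.47, [304, 147, 393, 204])]
```

>>> drive_tool --moves '[{"dx":-0.035,"dy":0.06,"dz":-0.05,"ax":0,"ay":0,"az":13,"gripper":0.085},{"dx":-0.035,"dy":0.06,"dz":-0.05,"ax":0,"ay":0,"az":13,"gripper":0.085},{"dx":-0.035,"dy":0.06,"dz":-0.05,"ax":0,"ay":0,"az":13,"gripper":0.085},{"dx":-0.035,"dy":0.06,"dz":-0.05,"ax":0,"ay":0,"az":13,"gripper":0.085}]'

```text
t: 16.05
tcp_pos: [0.3328, 0.2843, 0.1954]
tcp_rot: [-0.001, -0.341, 0.94, -0.0]
ft_force: [0.7, -0.3, 1.0]
grip_width: 0.0849
gripper_force: 0.0
```

```bash
python3 look.py w11 block_mid tray; python3 - <<'E'
from h import *
o=manip.get_obs();print(o['t'],o['tcp_pos'],o['tcp_rot'])
b=cv2.imread('pics/t10.png')
cv2.imwrite('pics/c11.png',np.hstack([cv2.resize(cv2.imread('pics/w11.png'),(480,360)),cv2.copyMakeBorder(np.vstack([cv2.resize(b[130:190,210:280],(210,180)),cv2.resize(b[195:255,446:516],(210,180))]),0,0,0,0,0)]))
E
```

```text
block_mid 0.86 [292, 155, 349, 283] cen 320.1 217.4 rect [319.5, 219.0, 57.0, 130.0, 0.0]
block_mid 0.76 [402, 52, 494, 158] cen 446.6 103.6 rect [447.1, 103.9, 99.4, 51.6, 52.0]
tray 0.94 [268, 346, 414, 455] cen 340.6 400.5 rect [339.3, 401.4, 69.5, 135.3, 62.2]
axis [ 0.233  0.195 -0.953] o [0.273 0.234 0.364]
16.2 [0.33456008 0.28344351 0.19726635] [ 6.98753247e-04 -3.39906807e-01  9.40458857e-01  1.15706270e-04]
```

View pics/c11.png

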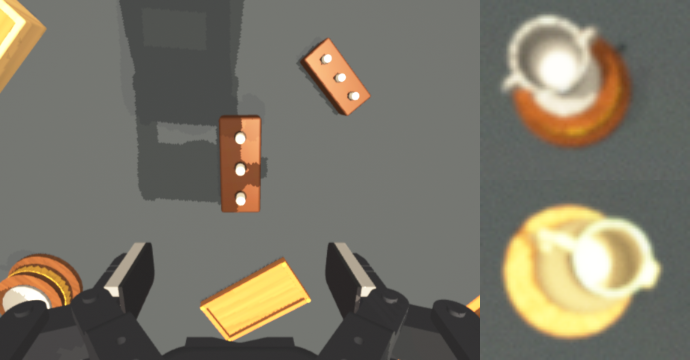

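The larger block is upright in the image, spanning x 293–347 and y 155–283, aligned with the tool. The cup stands on its plinth and the jug on its mat.

```bash
python3 - <<'E'
from h import *
import json
m=json.load(open('w11.json'));m0=json.load(open('w10.json'))
im=cv2.imread('pics/w11.png');h=cv2.cvtColor(im,cv2.COLOR_BGR2HSV)
mk=(((h[...,0]<14)|(h[...,0]>172))&(h[...,1]>90)).astype(np.uint8)
s=np.zeros_like(mk);s[145:295,280:362]=mk[145:295,280:362]
v,u=np.nonzero(s);print('bb',u.min(),u.max(),v.min(),v.max(),cv2.minAreaRect(np.stack([u,v],1).astype(np.float32)))
print('block corners pred vs?')
def box(m,c,yaw,z0,z1,L=.11,W=.046):
    cy,sy=np.cos(np.radians(yaw)),np.sin(np.radians(yaw));P=[]
    for z in(z0,z1):
        for a in(-L/2,L/2):
            for b in(-W/2,W/2): P.append(proj(m,[c[0]+a*cy-b*sy,c[1]+a*sy+b*cy,z]))
    P=np.array(P);return P.min(0).round(1),P.max(0).round(1)
for c in((.334,.2862),(.336,.2862),(.334,.2882)): print(c,box(m,c,39.7,0,.038))
print('rect centre',atz(m,319.5,219,.025),'tri',tri([(m0,389.8,201),(m,320.1,217.4)]))
t=manip.camera_model('top')
# rims in top: c11 right panels scale 3: cup rim centre, jug rim centre
print('cup rim',atz(t,210+(550-480)/3,130+57/3,.14),'plinth outer',atz(t,210+(573-480)/3,130+92/3,.02))
print('jug rim',atz(t,446+(614-480)/3,195+(258-180)/3,.125),'mat',atz(t,446+(567-480)/3,195+(271-180)/3,.005))
# tray
print('tray rect', atz(m,339.3,401.4,.012))
E
```

```text
bb 292 348 154 282 ((319.9999694824219, 217.99996948242188), (55.99999237060547, 127.99998474121094), -0.0)
block corners pred vs?
(0.334, 0.2862) (array([292.5, 152.8]), array([350.2, 284.3]))
(0.336, 0.2862) (array([290.9, 154.6]), array([348.5, 285.9]))
(0.334, 0.2882) (array([294.4, 154.3]), array([352. , 285.7]))
rect centre [0.33417733 0.28480104 0.025     ] tri (array([0.33205478, 0.28369613, 0.02931283]), [np.float64(0.0819382738965142), np.float64(0.09321716840964071)])
cup rim [0.64587365 0.19053403 0.14      ] plinth outer [0.64056261 0.18789675 0.02      ]
jug rim [ 0.47554193 -0.41712434  0.125     ] mat [ 0.47450499 -0.41109898  0.005     ]
tray rect [0.47377544 0.42898813 0.012     ]
```

>>> drive_tool --moves '[{"dx":0.0005,"dy":0.002,"dz":-0.041,"ax":0,"ay":0,"az":0,"gripper":0.085},{"dx":0.0005,"dy":0.002,"dz":-0.082,"ax":0,"ay":0,"az":0,"gripper":0.085},{"dx":0.0005,"dy":0.002,"dz":-0.12,"ax":0,"ay":0,"az":0,"gripper":0.085},{"dx":0.0005,"dy":0.002,"dz":-0.15,"ax":0,"ay":0,"az":0,"gripper":0.085},{"dx":0.0005,"dy":0.002,"dz":-0.17,"ax":0,"ay":0,"az":0,"gripper":0.085}]'

```text
t: 16.62
tcp_pos: [0.3344, 0.2846, 0.0245]
tcp_rot: [-0.001, -0.34, 0.941, -0.0]
ft_force: [-0.1, -0.1, 0.1]
grip_width: 0.0851
gripper_force: 0.0
```

>>> drive_tool --moves '[{"dx":0,"dy":0,"dz":-0.015,"ax":0,"ay":0,"az":0,"gripper":0.085},{"dx":0,"dy":0,"dz":-0.02,"ax":0,"ay":0,"az":0,"gripper":0.085},{"dx":0,"dy":0,"dz":-0.02,"ax":0,"ay":0,"az":0,"gripper":0.085}]'

```text
t: 16.87
tcp_pos: [0.3348, 0.2853, 0.0062]
tcp_rot: [-0.0, -0.34, 0.94, -0.0]
ft_force: [0.6, 0.3, 0.9]
grip_width: 0.0851
gripper_force: 0.0
```

>>> drive_tool --moves '[{"dx":0,"dy":0,"dz":0,"ax":0,"ay":0,"az":0,"gripper":0.03},{"dx":0,"dy":0,"dz":0,"ax":0,"ay":0,"az":0,"gripper":0.03},{"dx":0,"dy":0,"dz":0,"ax":0,"ay":0,"az":0,"gripper":0.03},{"dx":0,"dy":0,"dz":0,"ax":0,"ay":0,"az":0,"gripper":0.03},{"dx":0,"dy":0,"dz":0,"ax":0,"ay":0,"az":0,"gripper":0.03}]'

```text
t: 17.28
tcp_pos: [0.3349, 0.2862, 0.0079]
tcp_rot: [0.001, -0.341, 0.94, 0.0]
ft_force: [-4.1, -3.8, 16.6]
grip_width: 0.0428
gripper_force: 58.6
```

>>> drive_tool --moves '[{"dx":0,"dy":0,"dz":0.03,"ax":0,"ay":0,"az":0,"gripper":0.03},{"dx":0.015,"dy":0.015,"dz":0.06,"ax":0,"ay":0,"az":-7,"gripper":0.03},{"dx":0.035,"dy":0.035,"dz":0.08,"ax":0,"ay":0,"az":-14,"gripper":0.03},{"dx":0.055,"dy":0.055,"dz":0.08,"ax":0,"ay":0,"az":-21,"gripper":0.03},{"dx":0.075,"dy":0.075,"dz":0.08,"ax":0,"ay":0,"az":-28,"gripper":0.03}]'

```text
t: 17.7
tcp_pos: [0.4107, 0.3623, 0.0886]
tcp_rot: [0.002, -0.1, 0.995, 0.001]
ft_force: [-0.7, -0.7, -0.7]
grip_width: 0.0426
gripper_force: 60.9
```

>>> drive_tool --moves '[{"dx":0.02,"dy":0.02,"dz":0,"ax":0,"ay":0,"az":-7,"gripper":0.03},{"dx":0.04,"dy":0.04,"dz":0,"ax":0,"ay":0,"az":-14,"gripper":0.03},{"dx":0.067,"dy":0.069,"dz":0,"ax":0,"ay":0,"az":-21,"gripper":0.03},{"dx":0.067,"dy":0.069,"dz":0,"ax":0,"ay":0,"az":-28,"gripper":0.03},{"dx":0.067,"dy":0.069,"dz":-0.02,"ax":0,"ay":0,"az":-29.5,"gripper":0.03}]'

```text
t: 18.12
tcp_pos: [0.4784, 0.4319, 0.069]
tcp_rot: [0.002, 0.157, 0.988, 0.002]
ft_force: [0.8, 0.5, -0.5]
grip_width: 0.0428
gripper_force: 61.2
```

```bash
python3 look.py w12 block_mid tray; python3 - <<'E'
from h import *
import json
o=manip.get_obs();print(o['t'],o['tcp_pos'],o['tcp_rot'],o['grip_width'],o['gripper_force'])
m=json.load(open('w11.json'));im=cv2.imread('pics/w11.png');h=cv2.cvtColor(im,cv2.COLOR_BGR2HSV)
mk=((h[...,0]<30)&(h[...,1]>90)&(h[...,2]>70)).astype(np.uint8);mk[:340]=0;mk[:,:262]=0;mk[:,420:]=0
c=max(cv2.findContours(mk,0,1)[0],key=cv2.contourArea)
W=np.array([atz(m,*p[0],.012)[:2] for p in c],np.float32);print('tray w11',cv2.minAreaRect(W))
E
```

```text
block_mid 0.86 [256, 179, 384, 441] cen 319.3 305.5 rect [318.5, 310.0, 127.0, 264.0, -0.0]
tray 0.65 [252, 134, 385, 201] cen 318.2 157.8 rect [317.8, 164.9, 135.2, 62.1, 1.8]
axis [ 0.295 -0.091 -0.951] o [0.403 0.455 0.237]
18.2667 [0.4755159  0.42926676 0.06538145] [-9.87919208e-04  1.52479628e-01  9.88305517e-01 -1.09195064e-03] 0.04242421165296743 61.37171180918813
tray w11 ((0.4754061698913574, 0.42965102195739746), (0.08285961300134659, 0.14144928753376007), 72.18028259277344)
```

View pics/w12.png

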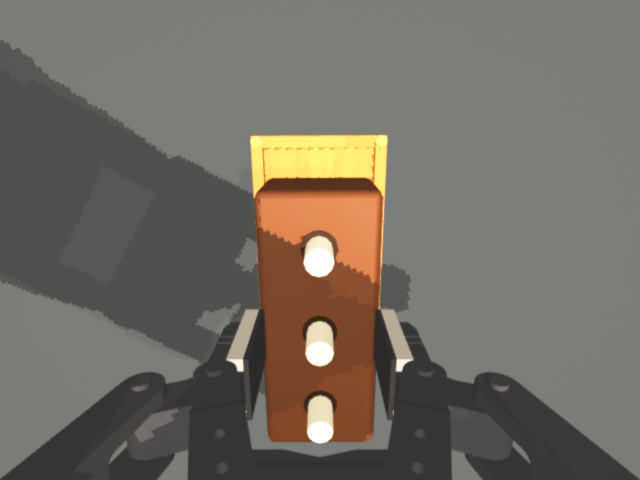

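The block lines up with the tray: the tray spans x 251–386 and the block 256–383. The tray's far edge is at v=136.

```bash
python3 - <<'E'
from h import *
import json
m=json.load(open('w12.json'));a,b=atz(m,251,137,.012),atz(m,387,137,.012)
d=(b-a);print(np.linalg.norm(d),np.degrees(np.arctan2(d[1],d[0])));n=np.array([-d[1],d[0],0])/np.linalg.norm(d)
print('tray centre',(a+b)/2-n*.069)
zb=.067-.008+.038; a,b=atz(m,257,192,zb),atz(m,382,192,zb);d=b-a;print(np.linalg.norm(d),np.degrees(np.arctan2(d[1],d[0])));n=np.array([-d[1],d[0],0])/np.linalg.norm(d)
print('block centre',(a+b)/2-n*.055)
E
```

```text
0.07387622282335486 72.00336241392034
tray centre [0.4774121  0.43172951 0.012     ]
0.044092419870870696 71.9654029908428
block centre [0.47873677 0.43105412 0.097     ]
```

>>> drive_tool --moves '[{"dx":0.001,"dy":0.001,"dz":-0.02,"ax":0,"ay":0,"az":0,"gripper":0.03},{"dx":0.001,"dy":0.001,"dz":-0.035,"ax":0,"ay":0,"az":0,"gripper":0.03},{"dx":0.001,"dy":0.001,"dz":-0.045,"ax":0,"ay":0,"az":0,"gripper":0.03},{"dx":0.001,"dy":0.001,"dz":-0.048,"ax":0,"ay":0,"az":0,"gripper":0.03},{"dx":0.001,"dy":0.001,"dz":-0.048,"ax":0,"ay":0,"az":0,"gripper":0.03}]'

```text
t: 18.68
tcp_pos: [0.4771, 0.4307, 0.0186]
tcp_rot: [-0.0, 0.153, 0.988, -0.0]
ft_force: [-0.3, -0.1, -1.3]
grip_width: 0.0427
gripper_force: 61.4
```

>>> drive_tool --moves '[{"dx":0,"dy":0,"dz":-0.002,"ax":0,"ay":0,"az":0,"gripper":0.03},{"dx":0,"dy":0,"dz":-0.004,"ax":0,"ay":0,"az":0,"gripper":0.03},{"dx":0,"dy":0,"dz":-0.005,"ax":0,"ay":0,"az":0,"gripper":0.03}]'

```text
t: 18.93
tcp_pos: [0.4775, 0.4311, 0.0141]
tcp_rot: [0.0, 0.153, 0.988, 0.0]
ft_force: [-1.4, -0.6, 10.1]
grip_width: 0.0425
gripper_force: 62.6
```

>>> drive_tool --moves '[{"dx":0,"dy":0,"dz":0,"ax":0,"ay":0,"az":0,"gripper":0.065},{"dx":0,"dy":0,"dz":0,"ax":0,"ay":0,"az":0,"gripper":0.085},{"dx":0,"dy":0,"dz":0.005,"ax":0,"ay":0,"az":0,"gripper":0.085},{"dx":0,"dy":0,"dz":0.035,"ax":0,"ay":0,"az":0,"gripper":0.085},{"dx":0,"dy":0,"dz":0.075,"ax":0,"ay":0,"az":0,"gripper":0.085}]'

```text
t: 19.35
tcp_pos: [0.476, 0.4298, 0.0866]
tcp_rot: [-0.002, 0.153, 0.988, -0.002]
ft_force: [0.4, 0.7, 0.3]
grip_width: 0.0854
gripper_force: 0.0
```

>>> drive_tool --moves '[{"dx":0.0,"dy":-0.02,"dz":0.04,"ax":0,"ay":0,"az":6,"gripper":0.085},{"dx":0.0,"dy":-0.04,"dz":0.08,"ax":0,"ay":0,"az":12,"gripper":0.085},{"dx":0.01,"dy":-0.07,"dz":0.12,"ax":0,"ay":0,"az":18,"gripper":0.085},{"dx":0.02,"dy":-0.1,"dz":0.14,"ax":0,"ay":0,"az":24,"gripper":0.085},{"dx":0.02,"dy":-0.14,"dz":0.14,"ax":0,"ay":0,"az":24,"gripper":0.085}]'

```text
t: 19.77
tcp_pos: [0.4985, 0.2975, 0.233]
tcp_rot: [0.004, -0.06, 0.998, 0.002]
ft_force: [0.7, -0.3, 0.9]
grip_width: 0.0849
gripper_force: 0.0
```

```bash
python3 look.py w13 block_mid tray; python3 - <<'E'
from h import *
o=manip.get_obs();print(o['t'],o['tcp_pos'],o['tcp_rot'],o['joints'])
E
```

```text
block_mid 0.96 [411, 137, 523, 267] cen 463.7 198.9 rect [464.0, 200.1, 62.6, 127.1, 28.3]
tray 0.62 [394, 113, 529, 274] cen 446.7 180.7 rect [458.1, 194.9, 78.8, 149.5, 28.7]
axis [ 0.31  0.04 -0.95] o [0.42  0.287 0.401]
19.9167 [0.497599  0.295343  0.2292966] [ 1.15590236e-03 -5.40615343e-02  9.98536833e-01  4.56351747e-04] [ 4.72409105e-01  3.46088808e-01  1.40493170e+00 -1.06893401e-04
  1.38808891e+00 -1.20654382e+00]
```

>>> drive_tool --moves '[{"dx":0.02,"dy":-0.19,"dz":0,"ax":0,"ay":0,"az":0,"gripper":0.085},{"dx":0.02,"dy":-0.19,"dz":0,"ax":0,"ay":0,"az":0,"gripper":0.085},{"dx":0.02,"dy":-0.19,"dz":0,"ax":0,"ay":0,"az":0,"gripper":0.085},{"dx":0.02,"dy":-0.19,"dz":0,"ax":0,"ay":0,"az":0,"gripper":0.085},{"dx":0.02,"dy":-0.19,"dz":0,"ax":0,"ay":0,"az":0,"gripper":0.085}]'

```text
t: 20.33
tcp_pos: [0.5169, 0.1048, 0.2275]
tcp_rot: [-0.0, -0.055, 0.998, -0.0]
ft_force: [-0.1, 0.0, 0.6]
grip_width: 0.085
gripper_force: 0.0
```

>>> drive_tool --moves '[{"dx":0.02,"dy":-0.18,"dz":-0.05,"ax":0,"ay":0,"az":0,"gripper":0.085},{"dx":0.02,"dy":-0.18,"dz":-0.05,"ax":0,"ay":0,"az":0,"gripper":0.085},{"dx":0.02,"dy":-0.18,"dz":-0.05,"ax":0,"ay":0,"az":0,"gripper":0.085},{"dx":0.02,"dy":-0.18,"dz":-0.05,"ax":0,"ay":0,"az":0,"gripper":0.085},{"dx":0.02,"dy":-0.18,"dz":-0.05,"ax":0,"ay":0,"az":0,"gripper":0.085}]'

```text
t: 20.75
tcp_pos: [0.5367, -0.0755, 0.176]
tcp_rot: [-0.001, -0.055, 0.998, 0.0]
ft_force: [0.4, 0.6, 0.7]
grip_width: 0.085
gripper_force: 0.0
```

```bash
python3 look.py w14 lid_tab tin_mid; python3 - <<'E'
from h import *
o=manip.get_obs();print(o['t'],o['tcp_pos'],o['tcp_rot'],o['joints'])
a=cv2.imread('pics/w13.png');b=cv2.imread('pics/w14.png')
cv2.imwrite('pics/c14.png',np.vstack([b[:,:],cv2.resize(a,(640,480))[:110]*0])[:480] if 0 else np.hstack([b,cv2.copyMakeBorder(cv2.resize(a,(160,120)),0,360,0,0,0)]))
E
```

```text
lid_tab 0.96 [168, 216, 440, 370] cen 309.6 306.3 rect [304.3, 292.4, 153.0, 272.0, 89.3]
lid_tab 0.54 [374, 0, 503, 201] cen 434.3 93.6 rect [436.0, 92.0, 82.5, 210.0, 14.0]
tin_mid 0.92 [201, 9, 272, 84] cen 236.6 46.8 rect [237.0, 47.5, 74.2, 64.3, 45.0]
axis [ 0.302  0.034 -0.953] o [ 0.459 -0.085  0.345]
20.9 [ 0.53687002 -0.07324785  0.17675394] [-7.46777833e-04 -5.46814463e-02  9.98503534e-01  2.73913975e-04] [-2.03270752e-01  3.07796062e-01  1.57964830e+00  1.56347823e-04
  1.25573219e+00 -1.88353315e+00]
```

View pics/c14.png

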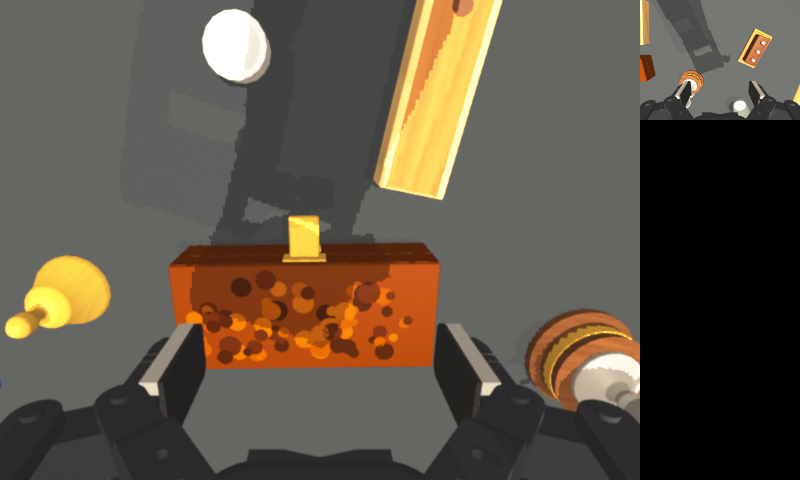

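Tab: x 289–320, tip at v=216 and root near 257. The lid's front edge runs from (170,264) to (439,262), and its back edge is near v=367. The block is in its tray in the thumbnail. My picture allowance is nearly used, so I'll work from numbers from here.

```bash
python3 - <<'E'
from h import *
import json
m=json.load(open('w14.json'))
a,b=atz(m,170,264,.056),atz(m,439,262.5,.056);d=b-a;print('front',a,b,np.linalg.norm(d),np.degrees(np.arctan2(d[1],d[0])))
yh=d/np.linalg.norm(d); xh=np.array([yh[1],-yh[0],0]);print('xh',xh)
mid=(a+b)/2;print('front mid',mid)
print('back',np.dot(atz(m,320,367,.056)-mid,xh))
for v in(216,236,257): print('tab',v,atz(m,304.5,v,.04), np.dot(atz(m,304.5,v,.04)-mid,xh),np.dot(atz(m,304.5,v,.04)-mid,yh))
h=mid+.092*xh; print('hinge mid',h,'tab pt',mid-.02*xh,'well',mid+.046*xh-.052*yh)
print('tin',atz(m,235,45,.03), atz(m,236.6,46.8,.02))
t=manip.camera_model('top');print('tab top cam',atz(t,417/1.739+110,186/1.739+90,.04))
E
```

```text
front [ 0.57466305 -0.18728443  0.056     ] [0.55070192 0.01759602 0.056     ] 0.2062768403506888 96.67053804449921
xh [0.99323051 0.11616003 0.        ]
front mid [ 0.56268248 -0.0848442   0.056     ]
back 0.09217977454258726
tab 216 [ 0.5295206  -0.08866074  0.04      ] -0.03338072665621819 6.138674193050583e-05
tab 236 [ 0.54562528 -0.08705566  0.04      ] -0.01719861802361163 -0.00021512116238660284
tab 257 [ 0.5630921  -0.08531482  0.04      ] 0.0003521778663922614 -0.0005150161823016298
hinge mid [ 0.65405969 -0.07415748  0.056     ] tab pt [ 0.54281787 -0.0871674   0.056     ] well [ 0.61441141 -0.13114883  0.056     ]
tin [ 0.41370878 -0.15018176  0.03      ] [ 0.41332322 -0.15103229  0.02      ]
tab top cam [ 0.54446391 -0.08734726  0.04      ]
```

>>> drive_tool --moves '[{"dx":0.001,"dy":-0.0145,"dz":-0.03,"ax":0,"ay":0,"az":0.4,"gripper":0.055},{"dx":0.001,"dy":-0.0145,"dz":-0.07,"ax":0,"ay":0,"az":0.4,"gripper":0.055},{"dx":0.001,"dy":-0.0145,"dz":-0.105,"ax":0,"ay":0,"az":0.4,"gripper":0.055},{"dx":0.001,"dy":-0.0145,"dz":-0.11,"ax":0,"ay":0,"az":0.4,"gripper":0.055},{"dx":0.001,"dy":-0.0145,"dz":-0.11,"ax":0,"ay":0,"az":0.4,"gripper":0.055}]'

```text
t: 21.32
tcp_pos: [0.5374, -0.0858, 0.0666]
tcp_rot: [-0.002, -0.06, 0.998, 0.001]
ft_force: [1.1, -0.0, 1.1]
grip_width: 0.055
gripper_force: 0.0
```

>>> drive_tool --moves '[{"dx":0.0005,"dy":-0.002,"dz":-0.015,"ax":0,"ay":0,"az":0,"gripper":0.055},{"dx":0.0005,"dy":-0.002,"dz":-0.03,"ax":0,"ay":0,"az":0,"gripper":0.055},{"dx":0.0005,"dy":-0.002,"dz":-0.044,"ax":0,"ay":0,"az":0,"gripper":0.055},{"dx":0.0005,"dy":-0.002,"dz":-0.044,"ax":0,"ay":0,"az":0,"gripper":0.055},{"dx":0.0005,"dy":-0.002,"dz":-0.044,"ax":0,"ay":0,"az":0,"gripper":0.055}]'

```text
t: 21.73
tcp_pos: [0.5395, -0.0888, 0.0256]
tcp_rot: [0.001, -0.059, 0.998, -0.0]
ft_force: [-0.0, 0.3, -0.4]
grip_width: 0.0547
gripper_force: 0.0
```

>>> drive_tool --moves '[{"dx":0,"dy":0,"dz":0,"ax":0,"ay":0,"az":0,"gripper":0.01},{"dx":0,"dy":0,"dz":0,"ax":0,"ay":0,"az":0,"gripper":0.01},{"dx":0,"dy":0,"dz":0,"ax":0,"ay":0,"az":0,"gripper":0.01},{"dx":0,"dy":0,"dz":0,"ax":0,"ay":0,"az":0,"gripper":0.01}]'

```text
t: 22.07
tcp_pos: [0.5388, -0.0892, 0.0243]
tcp_rot: [0.001, -0.059, 0.998, -0.0]
ft_force: [-0.1, -0.6, -0.0]
grip_width: 0.0102
gripper_force: 0.0
```

The fingers closed to 10 mm without meeting the tab, so I'll look at what happened.

```bash
python3 - <<'E'
from h import *
import json
i,m=snap('wrist','w15.png');s,ms=snap('side','s15.png')
json.dump({k:np.array(v).tolist() for k,v in m.items()},open('w15.json','w'))
o=manip.get_obs();print(o['t'],o['tcp_pos'],o['grip_width'])
c=cv2.resize(s[170:260,230:330],(400,360),interpolation=2)
cv2.imwrite('pics/c15.png',np.hstack([i[120:480,120:520],c])[:,:,::-1])
E
```

```text
22.1667 [ 0.53853369 -0.08925455  0.02386472] 0.009563230397808039
```

View pics/c15.png

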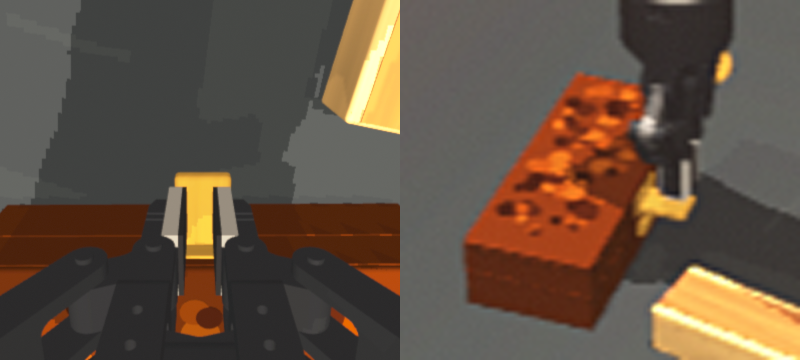

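The fingers sit above the tab: pad ends at crop v≈187, and the tab is visible beneath and between them. I'll compute where the tips really are.

```bash
python3 - <<'E'
from h import *
import json
m=json.load(open('w15.json'));tcp=np.array([.5387,-.0892,.0241])
tx=np.array([-.9932,-.1162,0]);ty=np.array([-.1162,.9932,0])
print('tcp px',proj(m,tcp))
for dz in(0,.01,.02,.03):
  for off in(0,.011): print(dz,off,proj(m,tcp+[0,0,dz]+tx*off+ty*.006).round(0),proj(m,tcp+[0,0,dz]+tx*off-ty*.006).round(0))
print('tab tip',proj(m,[.5295,-.0887,.04]).round(0),'tab edges',proj(m,np.array([.5355,-.0882,.04])+ty*.012).round(0),proj(m,np.array([.5355,-.0882,.04])-ty*.012).round(0))
m=json.load(open('w14.json'));tcp=np.array([.5369,-.0745,.1762])
for dz in(0,.013,.02): print('open',dz,proj(m,tcp+[0,0,dz]+tx*.011+ty*.0425).round(0),proj(m,tcp+[0,0,dz]+tx*.011-ty*.0425).round(0))
E
```

```text
tcp px [321.02597445 299.49555937]
0 0 [334. 300.] [308. 299.]
0 0.011 [334. 277.] [308. 277.]
0.01 0 [335. 309.] [307. 309.]
0.01 0.011 [335. 286.] [307. 286.]
0.02 0 [336. 320.] [307. 320.]
0.02 0.011 [336. 296.] [307. 296.]
0.03 0 [337. 332.] [306. 332.]
0.03 0.011 [337. 307.] [306. 306.]
tab tip [325. 296.] tab edges [353. 309.] [296. 309.]
open 0 [417. 278.] [229. 279.]
open 0.013 [424. 289.] [223. 290.]
open 0.02 [428. 296.] [219. 297.]
```

The pads end about 20 mm behind the TCP at this opening, so the tab has to be taken about 17 mm lower.

>>> drive_tool --moves '[{"dx":-0.001,"dy":0.0013,"dz":0.005,"ax":0,"ay":0,"az":0,"gripper":0.055},{"dx":-0.001,"dy":0.0013,"dz":0.005,"ax":0,"ay":0,"az":0,"gripper":0.055},{"dx":-0.001,"dy":0.0013,"dz":0.005,"ax":0,"ay":0,"az":0,"gripper":0.055},{"dx":-0.001,"dy":0.0013,"dz":0.005,"ax":0,"ay":0,"az":0,"gripper":0.055},{"dx":-0.001,"dy":0.0013,"dz":-0.005,"ax":0,"ay":0,"az":0,"gripper":0.055}]'

```text
t: 22.58
tcp_pos: [0.5384, -0.0882, 0.0197]
tcp_rot: [0.001, -0.059, 0.998, -0.0]
ft_force: [0.1, 0.3, 0.7]
grip_width: 0.0551
gripper_force: 0.0
```

>>> drive_tool --moves '[{"dx":0,"dy":0,"dz":-0.005,"ax":0,"ay":0,"az":0,"gripper":0.055},{"dx":0,"dy":0,"dz":-0.01,"ax":0,"ay":0,"az":0,"gripper":0.055},{"dx":0,"dy":0,"dz":-0.012,"ax":0,"ay":0,"az":0,"gripper":0.055},{"dx":0,"dy":0,"dz":-0.012,"ax":0,"ay":0,"az":0,"gripper":0.055}]'

```text
t: 22.92
tcp_pos: [0.537, -0.0879, 0.0056]
tcp_rot: [-0.001, -0.059, 0.998, 0.0]
ft_force: [-0.3, 0.2, 0.1]
grip_width: 0.0552
gripper_force: 0.0
```

>>> drive_tool --moves '[{"dx":0,"dy":0,"dz":0,"ax":0,"ay":0,"az":0,"gripper":0.01},{"dx":0,"dy":0,"dz":0,"ax":0,"ay":0,"az":0,"gripper":0.01},{"dx":0,"dy":0,"dz":0,"ax":0,"ay":0,"az":0,"gripper":0.01},{"dx":0,"dy":0,"dz":0,"ax":0,"ay":0,"az":0,"gripper":0.01}]'

```text
t: 23.25
tcp_pos: [0.5376, -0.088, 0.007]
tcp_rot: [0.0, -0.059, 0.998, -0.0]
ft_force: [-1.1, -1.0, 2.9]
grip_width: 0.0219
gripper_force: 58.7
```

The tab is gripped (22 mm). Now I'll swing the lid along its arc.

>>> drive_tool --moves '[{"dx":0.0013,"dy":0.0002,"dz":0.0122,"ax":0,"ay":0,"az":0,"gripper":0.01},{"dx":0.0039,"dy":0.0005,"dz":0.0242,"ax":0,"ay":0,"az":0,"gripper":0.01},{"dx":0.0077,"dy":0.0009,"dz":0.0359,"ax":0,"ay":0,"az":0,"gripper":0.01},{"dx":0.0127,"dy":0.0015,"dz":0.0471,"ax":0,"ay":0,"az":0,"gripper":0.01},{"dx":0.0189,"dy":0.0022,"dz":0.0577,"ax":0,"ay":0,"az":0,"gripper":0.01}]'

```text
t: 23.67
tcp_pos: [0.557, -0.0856, 0.0646]
tcp_rot: [0.001, -0.059, 0.998, -0.0]
ft_force: [10.7, 0.7, -10.8]
grip_width: 0.0214
gripper_force: 59.1
```

>>> drive_tool --moves '[{"dx":0.0072,"dy":0.0008,"dz":0.01,"ax":0,"ay":0,"az":0,"gripper":0.01},{"dx":0.0154,"dy":0.0018,"dz":0.0191,"ax":0,"ay":0,"az":0,"gripper":0.01},{"dx":0.0245,"dy":0.0029,"dz":0.0273,"ax":0,"ay":0,"az":0,"gripper":0.01},{"dx":0.0344,"dy":0.004,"dz":0.0345,"ax":0,"ay":0,"az":0,"gripper":0.01},{"dx":0.045,"dy":0.0053,"dz":0.0406,"ax":0,"ay":0,"az":0,"gripper":0.01}]'

```text
t: 24.08
tcp_pos: [0.6013, -0.0802, 0.1046]
tcp_rot: [-0.001, -0.059, 0.998, 0.0]
ft_force: [-1.4, 0.4, -3.7]
grip_width: 0.0206
gripper_force: 58.8
```

>>> drive_tool --moves '[{"dx":0.0112,"dy":0.0013,"dz":0.0049,"ax":0,"ay":0,"az":0,"gripper":0.01},{"dx":0.0228,"dy":0.0027,"dz":0.0087,"ax":0,"ay":0,"az":0,"gripper":0.01},{"dx":0.0348,"dy":0.0041,"dz":0.0112,"ax":0,"ay":0,"az":0,"gripper":0.01},{"dx":0.047,"dy":0.0055,"dz":0.0125,"ax":0,"ay":0,"az":0,"gripper":0.01},{"dx":0.0551,"dy":0.0064,"dz":0.0126,"ax":0,"ay":0,"az":0,"gripper":0.01}]'

```text
t: 24.5
tcp_pos: [0.6572, -0.0734, 0.118]
tcp_rot: [0.0, -0.06, 0.998, 0.0]
ft_force: [-3.8, 4.4, 7.5]
grip_width: 0.0183
gripper_force: 58.4
```

>>> drive_tool --moves '[{"dx":0.007,"dy":0.0008,"dz":-0.0005,"ax":0,"ay":0,"az":0,"gripper":0.01},{"dx":0.0142,"dy":0.0017,"dz":-0.0012,"ax":0,"ay":0,"az":0,"gripper":0.01},{"dx":0.0142,"dy":0.0017,"dz":-0.0012,"ax":0,"ay":0,"az":0,"gripper":0.055},{"dx":0.0142,"dy":0.0017,"dz":-0.0012,"ax":0,"ay":0,"az":0,"gripper":0.055},{"dx":0.0142,"dy":0.0017,"dz":-0.0012,"ax":0,"ay":0,"az":0,"gripper":0.055}]'

```text
t: 24.92
tcp_pos: [0.6703, -0.0724, 0.116]
tcp_rot: [-0.0, -0.059, 0.998, -0.0]
ft_force: [-0.5, 0.9, -0.1]
grip_width: 0.0536
gripper_force: 0.0
```

>>> drive_tool --moves '[{"dx":0,"dy":0,"dz":0.03,"ax":0,"ay":0,"az":0,"gripper":0.055},{"dx":0,"dy":0,"dz":0.07,"ax":0,"ay":0,"az":0,"gripper":0.055},{"dx":-0.03,"dy":-0.01,"dz":0.09,"ax":0,"ay":0,"az":0,"gripper":0.085},{"dx":-0.07,"dy":-0.02,"dz":0.1,"ax":0,"ay":0,"az":0,"gripper":0.085},{"dx":-0.11,"dy":-0.03,"dz":0.1,"ax":0,"ay":0,"az":0,"gripper":0.085}]'

```text
t: 25.33
tcp_pos: [0.56, -0.1026, 0.2183]
tcp_rot: [0.002, -0.059, 0.998, -0.001]
ft_force: [-0.2, -0.2, 0.4]
grip_width: 0.0848
gripper_force: 0.0
```

```bash
python3 look.py w16 lid_tab case_well tin_mid; python3 - <<'E'
from h import *
import json
i,ms=snap('side','s16.png')
o=manip.get_obs();print(o['t'],o['tcp_pos'],o['tcp_rot'],o['joints'].round(2))
for n in('case_lid','case_well'):print(n,[(round(float(r['p']),2),np.round(r['bbox']).astype(int).tolist()) for r in manip.recognise(n,'side')])
m=json.load(open('w16.json'));xh=np.array([.9932,.1162,0]);hg=np.array([.6541,-.0742,.03])
for th in(0,100,109): 
    a=np.radians(th+3.3);p=hg+.112*np.array([-np.cos(a)*xh[0],-np.cos(a)*xh[1],np.sin(a)]);print(th,'tab side',proj(ms,p).round(0),'wrist',proj(m,p).round(0))
print('well pred',proj(m,[.6084,-.1314,.018]))
# yellow in side near case
h=cv2.cvtColor(i,cv2.COLOR_RGB2HSV);y=((abs(h[...,0].astype(int)-25)<6)&(h[...,1]>150)&(h[...,2]>120));y[:150]=0;y[260:]=0;y[:,:230]=0;y[:,320:]=0
n,l,st,ce=cv2.connectedComponentsWithStats(y.astype(np.uint8));print([(s[4],c.round(0).tolist()) for s,c in zip(st[1:],ce[1:]) if s[4]>8])
E
```

```text
lid_tab 0.68 [210, 305, 446, 439] cen 330.1 362.3 rect [329.5, 371.0, 134.0, 237.0, 90.0]
lid_tab 0.68 [0, 276, 34, 371] cen 12.3 327.3 rect [16.0, 322.5, 32.0, 97.0, 0.0]
case_well 0.89 [2, 260, 48, 373] cen 21.3 315.5 rect [25.5, 316.5, 109.0, 51.0, 90.0]
case_well 0.82 [212, 210, 454, 440] cen 334.1 312.2 rect [332.0, 322.6, 235.4, 230.2, 1.9]
tin_mid 0.71 [253, 1, 315, 64] cen 283.4 28.6 rect [283.5, 30.5, 61.0, 57.0, 90.0]
axis [ 0.307  0.036 -0.951] o [ 0.482 -0.113  0.387]
25.5833 [ 0.56125004 -0.10242872  0.21680968] [ 6.54339340e-04 -5.89119906e-02  9.98262949e-01 -1.83136578e-04] [-0.24  0.34  1.45  0.    1.36 -1.93]
case_lid [(0.91, [290, 125, 331, 163]), (0.84, [228, 172, 273, 236])]
case_well [(0.96, [226, 167, 305, 255]), (0.77, [285, 124, 329, 172])]
0 tab side [298. 220.] wrist [340. 196.]
100 tab side [250. 181.] wrist [343. 404.]
109 tab side [245. 182.] wrist [342. 418.]
well pred [285.05523792 253.66221887]
[(np.int32(216), [302.0, 184.0]), (np.int32(67), [245.0, 184.0]), (np.int32(9), [269.0, 202.0]), (np.int32(13), [263.0, 222.0]), (np.int32(15), [272.0, 225.0]), (np.int32(9), [281.0, 225.0]), (np.int32(9), [253.0, 226.0])]
```

The tab at side pixel (245,184) matches the lid resting at its stop (109°). Next I'll locate the well and the tin numerically.

```bash
cat > rect.py <<'E'
from h import *
import json
def rectify(im,m,c,z,half=.06,s=2000):
    n=int(2*half*s);g=np.arange(n)/s-half
    X,Y=np.meshgrid(c[0]+g,c[1]+g)
    P=np.stack([X,Y,np.full_like(X,z)],-1).reshape(-1,3)
    R=RM(m);q=(P-m['origin'])@R
    u=(m['fx']*q[:,0]/q[:,2]+m['cx']).reshape(n,n).astype(np.float32);v=(m['fy']*q[:,1]/q[:,2]+m['cy']).reshape(n,n).astype(np.float32)
    return cv2.remap(im,u,v,1)
def circ(im,m,c,z,r,tol=.006,s=2000,half=.06,best=3):
    g=cv2.GaussianBlur(cv2.cvtColor(rectify(im,m,c,z,half,s),cv2.COLOR_BGR2GRAY),(5,5),1.5)
    h=cv2.HoughCircles(g,cv2.HOUGH_GRADIENT,2,4,param1=80,param2=15,minRadius=int((r-tol)*s),maxRadius=int((r+tol)*s))
    return [] if h is None else [(round(c[0]+a[0]/s-half,4),round(c[1]+a[1]/s-half,4),round(a[2]/s,4)) for a in h[0][:best]]
E
python3 - <<'E'
from rect import *
im=cv2.imread('pics/w16.png');m=json.load(open('w16.json'))
for z in(.018,.028): print('well',z,circ(im,m,(.6084,-.1314),z,.029,.003,best=5))
im2=cv2.imread('pics/w14.png');m2=json.load(open('w14.json'))
print('tin14',circ(im2,m2,(.4137,-.150),.03,.023,.003,half=.04)); print('tin16',circ(im,m,(.4137,-.150),.03,.023,.003,half=.04))
t=manip.camera_model('top');print('tin top',circ(cv2.imread('pics/top0.png'),t,(.4137,-.150),.03,.023,.003,half=.04))
r=rectify(im,m,(.6084,-.1314),.018,.05,100);print(r[...,2]);print(r[...,1])
E
```

```text
well 0.018 [(np.float32(0.5919), np.float32(-0.0769), np.float32(0.0279)), (np.float32(0.5889), np.float32(-0.0929), np.float32(0.0281)), (np.float32(0.6119), np.float32(-0.0799), np.float32(0.027)), (np.float32(0.5859), np.float32(-0.0959), np.float32(0.0281)), (np.float32(0.5569), np.float32(-0.0819), np.float32(0.0314))]
well 0.028 [(np.float32(0.5869), np.float32(-0.0929), np.float32(0.0269)), (np.float32(0.6119), np.float32(-0.0789), np.float32(0.0303)), (np.float32(0.5829), np.float32(-0.0969), np.float32(0.0281)), (np.float32(0.6119), np.float32(-0.0759), np.float32(0.0303)), (np.float32(0.5889), np.float32(-0.0789), np.float32(0.0269))]
tin14 [(np.float32(0.4142), np.float32(-0.1515), np.float32(0.0232)), (np.float32(0.4132), np.float32(-0.1485), np.float32(0.0254)), (np.float32(0.4162), np.float32(-0.1495), np.float32(0.0242))]
tin16 [(np.float32(0.4132), np.float32(-0.1505), np.float32(0.0232)), (np.float32(0.4142), np.float32(-0.1485), np.float32(0.0208)), (np.float32(0.4152), np.float32(-0.1515), np.float32(0.0221))]
tin top [(np.float32(0.4132), np.float32(-0.1485), np.f
[... 302 characters left out ...]
8  34  58]
 [101  74  79  60  60  60  59  58  58  51]
 [101  74  61  59  62  60  58  58  58  38]
 [101  74  61  62  62  61  58  57  58  54]
 [ 99  87  62  61  57  61  60  59  35  58]
 [ 77 134  73 193  61  55  37  59  58  57]
 [ 65 211  62 236  62  44  44  60  37  44]]
[[ 65  65  41  64  70  69  67  60  54  76]
 [ 65  64  53  63  69  70  68  68  68  81]
 [ 96  81  54  69  70  68  51  62  68  68]
 [103  61  63  71  68  69  68  68  41  68]
 [102  34  69  71  71  70  69  68  68  60]
 [103  32  71  69  72  72  69  68  68  46]
 [102  32  72  71  72  71  70  68  68  63]
 [101  39  71  72  66  70  70  70  42  68]
 [ 79  63  83 184  72  63  44  69  69  68]
 [ 65 105  70 227  72  51  49  70  42  51]]
```

```bash
python3 - <<'E'
from rect import *
im=cv2.imread('pics/w16.png');m=json.load(open('w16.json'))
c=(.6145,-.1311)
for z in(.018,.028):
    g=rectify(im,m,c,z,.045,1000); g=cv2.cvtColor(g,cv2.COLOR_BGR2GRAY).astype(float); g=cv2.GaussianBlur(g,(3,3),0)
    # search darkest/brightest ring: mean radial gradient
    gx=cv2.Sobel(g,cv2.CV_64F,1,0)/8;gy=cv2.Sobel(g,cv2.CV_64F,0,1)/8;A=np.linspace(0,2*np.pi,180)
    res=[]
    for r in(27,28,29,30,31):
        for dx in range(-10,11):
            for dy in range(-10,11):
                u=(44.5+dx+r*np.cos(A)).round().astype(int).clip(0,89);v=(44.5+dy+r*np.sin(A)).round().astype(int).clip(0,89)
                q=np.clip(np.abs(gx[v,u]*np.cos(A)+gy[v,u]*np.sin(A)),0,6);res.append((q.mean(),r,c[0]+dx/1000,c[1]+dy/1000))
    res.sort(reverse=True);print(z,[tuple(np.round(x,4).tolist()) for x in res[:6]])
g=cv2.cvtColor(rectify(im,m,c,.028,.045,400),cv2.COLOR_BGR2GRAY)
print('\n'.join(''.join(' .:-=+*#%@'[min(9,int(x)//8)] for x in r) for r in g))
E
```

```text
0.018 [(3.874, 31.0, 0.6195, -0.1311), (3.8711, 30.0, 0.6205, -0.1321), (3.8417, 31.0, 0.6185, -0.1311), (3.7947, 29.0, 0.6205, -0.1311), (3.7738, 28.0, 0.6165, -0.1311), (3.7508, 28.0, 0.6175, -0.1311)]
0.028 [(3.9676, 30.0, 0.6155, -0.1311), (3.9025, 27.0, 0.6145, -0.1311), (3.7504, 29.0, 0.6175, -0.1311), (3.7021, 30.0, 0.6145, -0.1311), (3.6854, 28.0, 0.6125, -0.1301), (3.6853, 29.0, 0.6165, -0.1321)]
*++%%###%%%%%%%%%%%%%#%%#####%@@@@@@
+++%%####%%%%%%%%%%%%%%%%##%##@@@@@@
++*%#####%%%%%%%%%%#%%%%%#####@@@@@@
++*%####%%%%%%%%%%%%%%%%##%#%#@@@@@@
++#%###%%%%%%%%%%%%%%%#%###%##%@@@@@
++#%##%%%%%%%%%%%%%%%%%#####%##@@@@@
++%%#%%%%%%%%%%%#######%%%#%##%@@@@@
++%%%%%%%%%%%#*##*#*+++*######%%@@@@
+#@@%%%%%%%%##%%%%%%%#*=+*#####%@@@@
+*@@%%%%%%##%%%%%%%%%%%#+=*####%@@@@
+*@%%%%%%##%%%%%%%%%%%%##+=*###%@@@@
+#@%%%%%%#%%%%%%%%%%%%%###+=*###%@@@
+%@%%%%%#%%%%%%%%%%%%%##%##++###@@@@
+%@%%%%%#%%%%%%%%%%%%%%##%%*=*##%@@@
+@@%%%%%%%%%%%%%%%%%%%%#####++###%@@
+@@%%%%#%%%%%%%%%%%%#%######++###@@@
+@@%%%%#%%%%%%%%%%%%%%%#%#%##=*###@@
*@@%%%%#%%%%%%%%%%%%%#%######=*###@@
*@@%%%%#%%%%%%%%%%%%%%#######=+###@@
#@%%%%%#%%%%%%%%%%%%%%###%#%#=*###%@
%@%%%%%#%%%%%%%%%%%%%%%###%#*=*####@
%@%%%%%#%%%%%%%%%%%%%%#%#%##+=#####@
@@%%%%%%%%%%%%%%%%%%%%######++#####@
@@%%%%%%#%%%%%%%%%%%%%%####*=*#####%
@@%%%%%%%%%%%%%%%%%%%%%%%%#++#######
@@%%%%%%%#%%%%%%%%%%%%%%%#*+*#######
@@%%%%%%%%#%%%%%%%%%%%%%#*+*#######@
@@%%%%%%%%%#%%%%%%%%%%##++###%#####%
@@@%#*###%%%%#%%%%%%##*++#%#%######%
@@@%*+*@++%%%%#******+*##%%%#######%
@@@%*+@@+*%%%%#++#++#%%%%##%#######%
@@@%++@@+*%%%%#++@@+#%%%%*=++**####@
@@%%++@@+#%%%%#+#@%+%%%%%+=@@=*####@
@@%%++@@+#%%%%*+@@#+%%%%%++@@=*####@
@@%#+*@@+#%%%%*+@@*+%%%%#++@@=*####@
%%%#+#@@+%%%%%*+@@=*%%%%#=+@@=##@@@@
```

The well centre is at about (0.6155, −0.131) and the tin at (0.4137, −0.1505). The arm goes to the tin next.

>>> drive_tool --moves '[{"dx":-0.035,"dy":-0.011,"dz":0,"ax":0,"ay":0,"az":0,"gripper":0.085},{"dx":-0.07,"dy":-0.023,"dz":-0.01,"ax":0,"ay":0,"az":0,"gripper":0.085},{"dx":-0.105,"dy":-0.035,"dz":-0.03,"ax":0,"ay":0,"az":0,"gripper":0.085},{"dx":-0.135,"dy":-0.044,"dz":-0.055,"ax":0,"ay":0,"az":0,"gripper":0.085},{"dx":-0.1475,"dy":-0.048,"dz":-0.09,"ax":0,"ay":0,"az":0,"gripper":0.085}]'

```text
t: 26.1
tcp_pos: [0.4123, -0.1511, 0.1267]
tcp_rot: [0.001, -0.059, 0.998, -0.001]
ft_force: [1.5, -0.3, -1.0]
grip_width: 0.0851
gripper_force: 0.0
```

>>> drive_tool --moves '[{"dx":0,"dy":0,"dz":-0.03,"ax":0,"ay":0,"az":0,"gripper":0.085},{"dx":0,"dy":0,"dz":-0.06,"ax":0,"ay":0,"az":0,"gripper":0.085},{"dx":0,"dy":0,"dz":-0.06,"ax":0,"ay":0,"az":0,"gripper":0.085},{"dx":0,"dy":0,"dz":-0.06,"ax":0,"ay":0,"az":0,"gripper":0.085}]'

```text
t: 26.43
tcp_pos: [0.4136, -0.1501, 0.0658]
tcp_rot: [-0.001, -0.059, 0.998, 0.001]
ft_force: [0.4, 0.3, 0.6]
grip_width: 0.085
gripper_force: 0.0
```

```bash
python3 - <<'E'
from rect import *
i,m=snap('wrist','w17.png');im=i[:,:,::-1].copy()
o=manip.get_obs();print(o['t'],o['tcp_pos'],o['tcp_rot'])
h=cv2.cvtColor(im,cv2.COLOR_BGR2HSV);r=rectify(h,m,(.4137,-.1505),.03,.04,1000)
k=((r[...,1]<40)&(r[...,2]>170)).astype(np.uint8);n,l,st,ce=cv2.connectedComponentsWithStats(k);j=1+st[1:,4].argmax();print(st[j],.4137-.04+ce[j][0]/1000,-.1505-.04+ce[j][1]/1000)
print(circ(im,m,(.4137,-.1505),.03,.023,.003,half=.04))
E
```

```text
26.4833 [ 0.41438218 -0.15038323  0.06711319] [ 6.82862688e-05 -5.94454796e-02  9.98231550e-01 -4.69386533e-05]
[  18   18   45   45 1595] 0.4136448275862069 -0.15066238244514107
[(np.float32(0.4112), np.float32(-0.152), np.float32(0.0254)), (np.float32(0.4062), np.float32(-0.152), np.float32(0.021)), (np.float32(0.4122), np.float32(-0.149), np.float32(0.0243))]
```

Tin confirmed at (0.4136, −0.1507), 45 mm across. Descending.

>>> drive_tool --moves '[{"dx":0,"dy":-0.0003,"dz":-0.03,"ax":0,"ay":0,"az":0,"gripper":0.085},{"dx":0,"dy":-0.0003,"dz":-0.055,"ax":0,"ay":0,"az":0,"gripper":0.085},{"dx":0,"dy":-0.0003,"dz":-0.066,"ax":0,"ay":0,"az":0,"gripper":0.085},{"dx":0,"dy":-0.0003,"dz":-0.07,"ax":0,"ay":0,"az":0,"gripper":0.085},{"dx":0,"dy":-0.0003,"dz":-0.07,"ax":0,"ay":0,"az":0,"gripper":0.085}]'

```text
t: 26.9
tcp_pos: [0.4143, -0.1508, -0.003]
tcp_rot: [0.0, -0.059, 0.998, -0.0]
ft_force: [0.7, -0.5, -1.3]
grip_width: 0.0846
gripper_force: 0.0
```

>>> drive_tool --moves '[{"dx":0,"dy":0,"dz":0,"ax":0,"ay":0,"az":0,"gripper":0.03},{"dx":0,"dy":0,"dz":0,"ax":0,"ay":0,"az":0,"gripper":0.03},{"dx":0,"dy":0,"dz":0,"ax":0,"ay":0,"az":0,"gripper":0.03},{"dx":0,"dy":0,"dz":0,"ax":0,"ay":0,"az":0,"gripper":0.03},{"dx":0,"dy":0,"dz":0,"ax":0,"ay":0,"az":0,"gripper":0.03}]'

```text
t: 27.32
tcp_pos: [0.4141, -0.1508, -0.0023]
tcp_rot: [0.001, -0.059, 0.998, -0.0]
ft_force: [-5.6, 2.2, 18.8]
grip_width: 0.0426
gripper_force: 58.2
```

>>> drive_tool --moves '[{"dx":0,"dy":0,"dz":0.03,"ax":0,"ay":0,"az":0,"gripper":0.03},{"dx":0.01,"dy":0.001,"dz":0.06,"ax":0,"ay":0,"az":0,"gripper":0.03},{"dx":0.04,"dy":0.004,"dz":0.085,"ax":0,"ay":0,"az":0,"gripper":0.03},{"dx":0.075,"dy":0.007,"dz":0.095,"ax":0,"ay":0,"az":0,"gripper":0.03},{"dx":0.11,"dy":0.011,"dz":0.095,"ax":0,"ay":0,"az":0,"gripper":0.03}]'

```text
t: 27.73
tcp_pos: [0.5261, -0.1399, 0.0952]
tcp_rot: [0.003, -0.059, 0.998, -0.001]
ft_force: [0.8, -1.4, -0.2]
grip_width: 0.0419
gripper_force: 60.9
```

>>> drive_tool --moves '[{"dx":0.03,"dy":0.003,"dz":0,"ax":0,"ay":0,"az":0,"gripper":0.03},{"dx":0.06,"dy":0.006,"dz":0,"ax":0,"ay":0,"az":0,"gripper":0.03},{"dx":0.08,"dy":0.008,"dz":0,"ax":0,"ay":0,"az":0,"gripper":0.03},{"dx":0.0915,"dy":0.009,"dz":0,"ax":0,"ay":0,"az":0,"gripper":0.03},{"dx":0.0915,"dy":0.009,"dz":0,"ax":0,"ay":0,"az":0,"gripper":0.03}]'

```text
t: 28.15
tcp_pos: [0.6164, -0.1301, 0.0911]
tcp_rot: [0.0, -0.06, 0.998, -0.0]
ft_force: [-0.2, -0.1, -1.0]
grip_width: 0.0423
gripper_force: 60.9
```

```bash
python3 - <<'E'
from rect import *
i,m=snap('wrist','w18.png');im=i[:,:,::-1].copy()
o=manip.get_obs();print(o['t'],o['tcp_pos'],o['grip_width'],o['gripper_force'],o['ft_force'])
for z in(.018,.028):
    g=cv2.cvtColor(rectify(im,m,(.6155,-.131),z,.045,400),cv2.COLOR_BGR2GRAY)
    print(z);print('\n'.join(''.join(' .:-=+*#%@'[min(9,int(x)//8)] for x in r) for r in g))
E
```

```text
28.2 [ 0.61513235 -0.13030168  0.09097595] 0.042273189232855925 60.87704300880432 [-0.20006704 -0.11121967 -1.71026048]
0.018
%*+@@%%#%%###@@@@@@################%
%**@%%%###%##%@@@@@################%
%+*@%%%%%%###%@@@@##################
%+#@%#%%#%#%%#@@@@##################
%+%@%%%#%%%%#%@@@%#################%
%+%@%%#%%%%%#%@@@#################%%
#+@@%%##%#%%%%%@%*++++*##########%@@
#+@@%#%#%#%#%##@######*=+*###%@@@@@@
*+@@###%%%%%##%@########*=*@@@@@@@@@
*+@@##%#%%%*#%%##########@@@@@@@@@@@
+*@%####%#*%%%##########@@@@@@@@@@@@
+#@%##%%%##############@@@@@@@@@@@@@
+%@%#%#%%#%#%%########@@@@@@@@@@@@@@
+%@%%%%%#%%%#%########@@@@@@@@@@@@@@
+@@%%%%%%%##%%#######@@@@@@@@@@@@@@@
+@@%%%%%@%#%%%######%@@@@@@@@@@@@@@@
+@@%%%%%@%%#########@@@@@@@@@@@@@@@@
*@@%%%%%@%%%%#######@@@@@@@@@@@@@@@@
*@@%%%%%%%%#%#######@@@@@@@@@@@@@@@@
#@@%%%%%#%%%#######%@@@@@@@@@@@@@@@@
@@@%%%%%#%#%######%%@@@@@@@@@@@@@@@@
@@%%%%%@##%########%@@@@@@@@@@@@@@@@
@@%%%%%@###########%@@@@@@@@@@@@@@@@
@@%%%%@@###########%@@@@@@@@@@@@@@@@
@@%%%%@@%#########%%@@@@@@@@@@@@@@@@
@@%%%%@%%#########%%%@@@@@@@@@@@@@@@
@@%%%%@@####
[... 995 characters left out ...]
%%%%%@@%#%#######@@@@@@@@@@@@@@@@@
@@%%%%%%%%#%######%@@@@@@@@@@@@@@@@@
@@%%%%@%%#%#######@@@@@@@@@@@@@@@@@@
@@%%%%@#%%%######%@@@@@@@@@@@@@@@@@@
@@%%%%@#%%########@@@@@@@@@@@@@@@@@@
@@%%%%@##%########%@@@@@@@@@@@@@@@@@
@@%%%%@%##########%@@@@@@@@@@@@@@@@@
@%%%%@@##########%%@@@@@@@@@@@@@@@@@
@%%%%@@%########%%%%@@@@@@@@@@@@@@@@
@%%%%@@%%##@%%%%%%%%@@@@@@@@@@@@@@@@
@%%%%@@@@@@#%%%%%%%%%@@@@@@@@@@@@@@@
@%%%**#%%@@@%##%######@@@@@@@@@@@@@@
@%%%**%*+%@@@%*++=+=+*#@@@@@@@@@@@@@
@%%%**@%+%@@@%*+++++%%%%@@@@@@@@@@@@
%%%%**@*+@@@@%*+@@+*%%%%%@@@@@@@@@@@
%%%%**@*+@@@@%++@@+*%%%%#++@@@@@@@@@
%%%#*#@++@@@@%++@@+#%%%%#++@+#@@@@@@
%%%#*@@+*@@@@%++@@+%%%%%*+#@+*@%@@@@
%%%**@@+*@@@%%++@@+%%%%%*+@@=*@#===*
```

>>> drive_tool --moves '[{"dx":0.0005,"dy":-0.0007,"dz":-0.02,"ax":0,"ay":0,"az":0,"gripper":0.03},{"dx":0.0005,"dy":-0.0007,"dz":-0.04,"ax":0,"ay":0,"az":0,"gripper":0.03},{"dx":0.0005,"dy":-0.0007,"dz":-0.055,"ax":0,"ay":0,"az":0,"gripper":0.03},{"dx":0.0005,"dy":-0.0007,"dz":-0.063,"ax":0,"ay":0,"az":0,"gripper":0.03},{"dx":0.0005,"dy":-0.0007,"dz":-0.063,"ax":0,"ay":0,"az":0,"gripper":0.03}]'

```text
t: 28.62
tcp_pos: [0.614, -0.1312, 0.0268]
tcp_rot: [-0.001, -0.059, 0.998, 0.0]
ft_force: [-1.6, 0.1, -1.1]
grip_width: 0.042
gripper_force: 60.9
```

>>> drive_tool --moves '[{"dx":0,"dy":0,"dz":-0.004,"ax":0,"ay":0,"az":0,"gripper":0.03},{"dx":0,"dy":0,"dz":-0.008,"ax":0,"ay":0,"az":0,"gripper":0.03},{"dx":0,"dy":0,"dz":-0.01,"ax":0,"ay":0,"az":0,"gripper":0.03},{"dx":0,"dy":0,"dz":-0.01,"ax":0,"ay":0,"az":0,"gripper":0.03}]'

```text
t: 28.95
tcp_pos: [0.6154, -0.1313, 0.0183]
tcp_rot: [0.0, -0.059, 0.998, -0.0]
ft_force: [0.4, 0.1, -2.5]
grip_width: 0.0421
gripper_force: 60.9
```

>>> drive_tool --moves '[{"dx":0,"dy":0,"dz":-0.001,"ax":0,"ay":0,"az":0,"gripper":0.03},{"dx":0,"dy":0,"dz":-0.002,"ax":0,"ay":0,"az":0,"gripper":0.03},{"dx":0,"dy":0,"dz":-0.003,"ax":0,"ay":0,"az":0,"gripper":0.03}]'

```text
t: 29.2
tcp_pos: [0.6156, -0.1313, 0.0159]
tcp_rot: [0.0, -0.059, 0.998, -0.0]
ft_force: [-7.5, 0.9, 14.3]
grip_width: 0.0425
gripper_force: 62.8
```

>>> drive_tool --moves '[{"dx":0,"dy":0,"dz":0,"ax":0,"ay":0,"az":0,"gripper":0.06},{"dx":0,"dy":0,"dz":0,"ax":0,"ay":0,"az":0,"gripper":0.065},{"dx":0,"dy":0,"dz":0,"ax":0,"ay":0,"az":0,"gripper":0.065},{"dx":0,"dy":0,"dz":0.03,"ax":0,"ay":0,"az":0,"gripper":0.065},{"dx":0,"dy":0,"dz":0.07,"ax":0,"ay":0,"az":0,"gripper":0.065}]'

```text
t: 29.62
tcp_pos: [0.6135, -0.1308, 0.0827]
tcp_rot: [-0.003, -0.059, 0.998, 0.001]
ft_force: [0.8, 0.3, 0.4]
grip_width: 0.0646
gripper_force: 0.0
```

>>> drive_tool --moves '[{"dx":0,"dy":0,"dz":0.04,"ax":0,"ay":0,"az":0,"gripper":0.085},{"dx":-0.03,"dy":0,"dz":0.08,"ax":0,"ay":0,"az":0,"gripper":0.085},{"dx":-0.07,"dy":0,"dz":0.12,"ax":0,"ay":0,"az":0,"gripper":0.085},{"dx":-0.11,"dy":0,"dz":0.14,"ax":0,"ay":0,"az":0,"gripper":0.085},{"dx":-0.15,"dy":0,"dz":0.14,"ax":0,"ay":0,"az":0,"gripper":0.085}]'

```text
t: 30.03
tcp_pos: [0.4858, -0.1314, 0.2236]
tcp_rot: [0.002, -0.059, 0.998, -0.001]
ft_force: [-0.0, -0.8, 0.5]
grip_width: 0.0853
gripper_force: 0.0
```

>>> drive_tool --moves '[{"dx":-0.11,"dy":0,"dz":0.05,"ax":0,"ay":0,"az":0,"gripper":0.085},{"dx":-0.11,"dy":0,"dz":0.05,"ax":0,"ay":0,"az":0,"gripper":0.085},{"dx":-0.11,"dy":0,"dz":0.05,"ax":0,"ay":0,"az":0,"gripper":0.085},{"dx":-0.11,"dy":0,"dz":0.05,"ax":0,"ay":0,"az":0,"gripper":0.085}]'

```text
t: 30.37
tcp_pos: [0.3731, -0.1313, 0.2742]
tcp_rot: [0.003, -0.059, 0.998, -0.002]
ft_force: [0.3, 0.4, 1.1]
grip_width: 0.0849
gripper_force: 0.0
```

```bash
python3 - <<'E'
from rect import *
i,m=snap('top','t19.png');im=i[:,:,::-1].copy();s,ms=snap('side','s19.png');si=s[:,:,::-1].copy()
w,mw=snap('wrist','w19.png')
o=manip.get_obs();print(o['t'],o['tcp_pos'],o['ft_force'])
for n in('cup_mid','jug_mid','block_mid','tin_mid','plinth','mat','tray','dominoes','bell','case_lid'):
    for c,mm in(('top',m),('side',ms)):
        for r in manip.regions_of(n,c)[:2]:
            v,u=np.nonzero(r['mask']);print(n,c,round(float(r['p']),2),np.round(r['bbox']).astype(int).tolist(),u.mean().round(1),v.mean().round(1))
# tin: bright low-sat blob rectified at its expected top height
for nm,img,mm,c,z in(('tin top',im,m,(.6155,-.131),.048),('tin side',si,ms,(.6155,-.131),.048)):
    h=cv2.cvtColor(rectify(img,mm,c,z,.05,1000),cv2.COLOR_BGR2HSV);k=((h[...,1]<60)&(h[...,2]>130)).astype(np.uint8)
    n,l,st,ce=cv2.connectedComponentsWithStats(k);j=1+st[1:,4].argmax();print(nm,st[j],c[0]-.05+ce[j][0]/1000,c[1]-.05+ce[j][1]/1000)
E
```

```text
30.5167 [ 0.37616931 -0.13134055  0.27073149] [0.05701784 0.63340021 0.17834575]
cup_mid top 0.57 [218, 136, 253, 170] 235.5 151.4
cup_mid side 0.61 [191, 231, 221, 283] 207.0 255.1
jug_mid side 0.86 [349, 144, 373, 183] 361.5 165.0
block_mid top 0.97 [178, 329, 211, 345] 194.4 337.0
block_mid top 0.9 [130, 206, 161, 247] 143.4 224.2
block_mid side 0.89 [188, 346, 242, 400] 215.5 373.4
block_mid side 0.89 [347, 360, 378, 400] 362.9 379.1
tin_mid top 0.6 [300, 119, 386, 158] 343.1 139.8
tin_mid top 0.59 [362, 160, 378, 181] 366.7 169.0
tin_mid side 0.77 [274, 198, 292, 216] 282.6 206.1
tin_mid side 0.48 [180, 365, 252, 414] 217.0 389.9
plinth side 0.74 [192, 258, 233, 298] 212.3 281.9
mat top 0.9 [456, 202, 493, 244] 468.2 229.1
mat side 0.84 [346, 172, 377, 189] 360.7 182.3
tray top 0.78 [121, 196, 169, 255] 146.5 228.8
tray top 0.26 [360, 161, 379, 183] 367.1 169.0
tray side 0.73 [180, 364, 252, 413] 217.0 390.2
tray side 0.15 [229, 169, 276, 237] 250.2 202.8
dominoes top 0.9 [305, 214, 328, 274] 315.8 242.8
dominoes top 0.24 [302, 122, 389, 160] 343.8 139.9
dominoes side 0.64 [190, 348, 241, 397] 215.2 373.3
dominoes side 0.58 [293, 237, 351, 274] 322.4 255.9
bell top 0.67 [415, 157, 441, 182] 428.8 165.2
bell side 0.7 [295, 164, 310, 193] 301.8 181.6
case_lid top 0.95 [462, 108, 550, 168] 506.2 132.9
case_lid top 0.85 [299, 119, 390, 157] 344.0 139.6
case_lid side 0.7 [285, 124, 332, 164] 306.2 143.9
case_lid side 0.64 [226, 170, 273, 236] 249.8 203.3
tin top [  20   24   56   55 2419] 0.6133896238114923 -0.12998387763538652
tin side [  10   28   66   72 3328] 0.6081090745192308 -0.11707301682692307
```

Final checks: triangulate the tin, jug, cup and block against their places.

```bash
python3 - <<'E'
from h import *
t,s=manip.camera_model('top'),manip.camera_model('side')
print('tin',tri([(t,366.7,169.0),(s,282.6,206.1)]))
print('block',tri([(t,143.4,224.2),(s,215.5,373.4)]))
print('cup',tri([(t,235.5,151.4),(s,207,255.1)]))
def C(m,c,r,z):
    P=np.array([proj(m,[c[0]+r*np.cos(k),c[1]+r*np.sin(k),z]) for k in np.arange(0,6.28,.05)]);return P.min(0).round(1),P.max(0).round(1)
im=cv2.imread('pics/s19.png');it=cv2.imread('pics/t19.png')
# side: mat/jug + plinth/cup extents
print('jug side bbox 349..373,144..183 pred rim',C(s,(.477,-.414),.03,.125),'foot',C(s,(.477,-.414),.03,.005),'belly',C(s,(.477,-.414),.041,.045),'mat (346,172,377,189)',C(s,(.477,-.414),.055,.005))
for nm,i,(x0,y0,x1,y1) in(('side',im,(338,140,384,194)),('top',it,(450,198,510,248))):
    print(nm)
    h=cv2.cvtColor(i,cv2.COLOR_BGR2HSV)
    print('\n'.join(''.join('.' if h[y,x,1]<50 else ('m' if h[y,x,1]>115 else 'j') for x in range(x0,x1)) for y in range(y0,y1)))
E
```

```text
tin (array([ 0.61559239, -0.13123051,  0.03394651]), [np.float64(0.2567570509450526), np.float64(0.22088810955789767)])
block (array([0.47755902, 0.43115377, 0.02196248]), [np.float64(0.7560229293859969), np.float64(0.9147303903216578)])
cup (array([0.64997521, 0.19214023, 0.09060417]), [np.float64(0.07968450877579292), np.float64(0.07960524728332011)])
jug side bbox 349..373,144..183 pred rim (array([353.5, 141. ]), array([372.6, 150.7])) foot (array([351.2, 172.9]), array([369.5, 183. ])) belly (array([348.6, 160.8]), array([374. , 174.5])) mat (346,172,377,189) (array([343.6, 168.8]), array([377.2, 187.4]))
side
......................jjjjj...jjjmmmmmmmmmmjjj
......................jjjjj..jjj..jjjmmmmmmmmm
.................jjjj.jjjjj..j...j....jjmmmmmm
................j..jj.jj.j...jj...j........jjm
...............j..jjj.j.jj...j.....j..........
...............j.jjj..jjjj..jjjjj..j..........
...............j.jjj...j.j...jjjj..j..........
...............j..jj..jjjj..jjjjj..j..........
...............jj..jj..jjj..jjjjj.j...........
................jjj.j.......jjj..jj...........
.......
[... 4414 characters left out ...]
jjjjjjjjjjjmmmj..............
.......jmmmmmmmmmmmmmmmmjjjjjjjjjjjjjjjjmmmmmj..............
.......jmmmmmmmmmjjjjmmmmmjjjjjjjjjjjjmmmmmmj...............
........jmmmmmjjjjjjjmmmmmmmmmmjjjmjjmmmmmmj................
.........jmmmmjjjjjjmmmmmmmmmmmmjjjmmjmmmmmj................
..........jmmmmjjjjjmmmmjjjjmmjjjjjjjjmmmmj.................
...........jmmmmjjjmmmmmjmjjjmmjjjjjmmmmmj..................
............jmmmmmmmmmmmmmjjmmmmjjjjmmmjj...................
.............jjmmmmmmmmmmmjjmmmmmjmmmmj.....................
...............jjmmmmmmmmmmmmmmmmmmmjj......................
.................jjmmmmmmmmmmmmmmjjj........................
....................jjjjmmmmjjjjj...........................
```

```bash
python3 - <<'E'
from h import *
t,s=manip.camera_model('top'),manip.camera_model('side')
def sat(f): return cv2.cvtColor(cv2.imread('pics/'+f),cv2.COLOR_BGR2HSV)[...,1].astype(int)
for f in('side0.png','s19.png'):
    h=sat(f)>50
    k=h[160:200,338:384];print(f,'col361 rows',[160+int(x) for x in np.nonzero(h[160:200,361])[0]][-1],'row180 cols',[338+int(x) for x in np.nonzero(h[180,338:384])[0]][::40] , 338+np.nonzero(h[180,338:384])[0].max())
h=(sat('side0.png')[160:200,338:384]>50).astype(np.uint8)
c=max(cv2.findContours(h,0,1)[0],key=cv2.contourArea);e=cv2.fitEllipse(c);print('mat0 ellipse',e[0][0]+338,e[0][1]+160,e[1],cv2.boundingRect(c))
h=(sat('top0.png')[190:260,440:515]>50).astype(np.uint8)
c=max(cv2.findContours(h,0,1)[0],key=cv2.contourArea);e2=cv2.fitEllipse(c);print('mat0 top',e2[0][0]+440,e2[0][1]+190,e2[1])
mt=atz(t,e2[0][0]+440,e2[0][1]+190,.005);msd=atz(s,e[0][0]+338,e[0][1]+160,.005);print('mat',mt,msd)
# predicted foot-edge lowest pixel in side for jug centred on mat as side sees it
for d in(-.006,-.003,0,.003):
    P=np.array([proj(s,[msd[0]+.03*np.cos(k),msd[1]+d+.03*np.sin(k),.007]) for k in np.arange(0,6.28,.05)]);print(d,P.min(0).round(1),P.max(0).round(1))
# jug rim via side and top: rim outline centre
print('jug rim side px rows142-151, cols353-373 ->',atz(s,363,146.5,.125),'top rim px (491,221)',atz(t,491,221.5,.125))
E
```

```text
side0.png col361 rows 189 row180 cols [343] 378
s19.png col361 rows 189 row180 cols [343] 378
mat0 ellipse 360.34475326538086 178.81149864196777 (20.04364013671875, 34.95111083984375) (5, 9, 36, 21)
mat0 top 475.46183013916016 225.10951614379883 (44.48553466796875, 45.392879486083984)
mat [ 0.47507792 -0.41230435  0.005     ] [ 0.47517184 -0.40892049  0.005     ]
-0.006 [351.9 172.4] [370.2 182.5]
-0.003 [351.6 172.8] [369.9 183. ]
0 [351.2 173.3] [369.6 183.5]
0.003 [350.9 173.7] [369.2 183.9]
jug rim side px rows142-151, cols353-373 -> [ 0.47543765 -0.40950359  0.125     ] top rim px (491,221) [ 0.47434832 -0.41789527  0.125     ]
```

```bash
python3 -c "
from workcell import manip
print(manip.close_job())"
```

```text
the job is handed in; nothing more can be done
None
```

I handed the job in at about 31 s of the 131 s allowed: the cup, jug and block are in place, the lid is back at its stop, the tin is in its well, and all measured within about 5 mm of centre (the jug is the least certain).

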